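Fit a repellent cell into the corner of an insect case

ROBOT

A 7-joint arm with a two-finger parallel gripper is mounted at the origin on the work surface. World frame = base frame: x ahead of the robot, y to its left, z up, the work surface at z = 0. Lengths are in m, angles in rad, forces in N, time in s.
With the tool pointing down it reaches from about 0.4 to 0.85 m from the base axis. Payload 4.5 kg.
Tool frame: the origin (TCP) lies at the very end of the fingers, on their centre line; the grasp point (between the pads) lies 19 mm behind it; y points along the fingers, z is the direction in which the jaws open and shut, and the axes are right-handed (so a half turn about y gives the same grasp; the last joint's range is limited). The gripper opens to 85 mm and grips with 20 to 120 N. Pads are 22 mm wide; open, the fingers measure 114 mm over their backs; the gripper's body (76 mm by 85 mm) begins 54 mm behind the grasp point. The pads swing forward as they close: fully open they stand 13 mm farther back than shut.
Start: joints at [-1.143, 0.689, -0.195, 1.565, 0.157, 0.902, -0.215], TCP at [0.24, 0.577, 0.193] pointing down, gripper open.
Joint ranges: [-3.01, 3.01], [-0.46, 2.08], [-1.47, 1.51], [0.13, 2.56], [-1, 4.14], [0.04, 2.09], [-2.66, 2.66]. Speed limits (rad/s): [2.57, 2.57, 3.14, 3.14, 3.14, 3.14, 3.14].

INTERFACE

Orientations are given as a unit quaternion [w, x, y, z].
In Python, from station import robot gives the robot as it stands.
- The arm moves only by the tool servo_tool, never from a script. Its argument "plan" is one flat list of numbers, 7 for each row, row after row: the shift along the tool's x, y, z scaled (see below), then the turn, a rotation vector about the tool's x, y, z scaled (see below), then the gripper command: -1 is shut, 1 is fully open, values between are in proportion. A call has 1 to 10 rows; each row is the pose to reach, as a shift and turn from the pose commanded when the call began, along the tool's axes at that moment, turning the shorter way round; what a row does not reach only later rows make up. The controller multiplies each number of a shift by 0.2 m and each number of a turn by pi rad. A row lasts 1/12 s, in which the tool goes at most 41.7 mm and 7.16 degrees, less where a joint would pass 70% of its speed; a pose out of reach is approached as far as the arm can. A call with a number of a shift or a turn outside -1 to 1 is refused whole. A call with a gripper value outside its range is refused whole. The fingers move at their own pace and stop on an object; the grip force is fixed at half the most. Time passes only in rows, so rows that repeat a pose let the fingers close. It gives the time, the measured TCP pose, the force and the opening at its end, in the units of the state.
- robot.observe(): the state, without advancing time (a new reading comes with each control period).
- robot.get_image(name): name is "scene" or "top" or "wrist"; returns the picture (480x640x3 uint8, red, green, blue); there is no depth.
- robot.calibration(name): a dict with "intrinsics" (3x3 intrinsics, pixels), "D" ([k1, k2, p1, p2, k3] as OpenCV has them; the pictures are not rectified), "extrinsics" (4x4, takes a point from world to camera coordinates). Camera axes: x right, y down, z forward; pixel columns grow to the right and rows downward; lengths in m; the calibration is good to about 2 mm. A picture is of the moment at which its call begins: read the wrist's pose just before it. calibration takes no time and is no camera call; for the wrist camera it gives the pose at the moment of the call.
- robot.hand_in(): hands the job in, once; it reports no verdict.
The state is a dict: "clock": time; "q": joint angles; "joint_velocities": joint speeds; "joint_efforts": joint torques, N m; "eef_pos": TCP position; "orientation": TCP orientation; "force": force on the tool from outside, world axes, zero at the start; "moment": the same for the moment, N m; "gripper_width": finger opening in m.
Only numpy, scipy, OpenCV 4.12 (cv2) and the standard library are available. Lean on these libraries where they do the work, as an engineer would, in place of code of your own. Each camera call takes 0.05 s, during which the arm holds its last target.

TASK

Take the white-and-blue corner cell of moth repellent by its tab and stand it on the foam floor in the one empty corner of the open insect case, turned so that its two plain sides with the yellow adhesive pads lie against the two wooden walls there and its slotted slanting side faces the specimens. Press it firmly into the corner, without straining the thin walls, so that it touches both walls at once, and finish while still holding it pressed there, so that the adhesive can take: do not let go. Leave the specimen trays and the jar of repellent balls where they are.

Things in the scene. Friction and masses are not known exactly. Their poses are not given: they have to be found in the camera images.
- cell_tab (a point): Centre of the cell's blue upright grip tab (10 mm thick, 30 wide, 22 high), 47 mm above the cell's underside, on the middle of the 60 mm square. Axes as the cell's. The tab's 10 mm thickness lies along the cell's x+y diagonal (from the heel to the slanting side): pinch it along that diagonal. Cell top is 11 mm below this point.
- cell_heel (a point): The square corner of the cell, on its underside, where its two plain sides meet: at (-30, -30) mm in the cell's axes. This is what goes into the corner of the case.
- cell: Loose corner cell, about 90 g, white with blue top: a 60 x 60 mm square with one corner cut off slantwise, body 36 mm high, 58 mm with tab. Origin at centre of underside, z up. Plain sides with yellow pads face -x and -y, 30 mm from the origin; the slotted side faces +x+y, 18 mm away, from (30,-4) to (-4,30) mm. Starts upright on the bench on one side of the case.
- case: Fixed pine case, open on the bench: outside 235 x 310 x 54 mm (x, y, z), walls 10 mm. Origin at centre of underside, z up, x from near wall to hinges, y left. Foam floor 18 mm above the bench, rims 36 mm above the foam; inside 215 (x) by 290 mm (y). Lid of the same size lies open, flat, beyond the far wall. Trays in both far corners and one near corner; the other near corner is empty.
- wall_near: The case's near wall (at the case's -x side), 10 mm thick, 310 mm long; origin at its middle, its inner face 5 mm towards +x. It belongs to both near corners. All the walls are rigid, and the cell rubs on them with a friction coefficient of about 0.5 to 0.7, so a push along one wall alone may not reach the other.
- wall_left: The case's left wall (at the case's +y side), 10 mm thick; origin at its middle, its inner face 5 mm towards -y.
- wall_right: The case's right wall (at the case's -y side), 10 mm thick; origin at its middle, its inner face 5 mm towards +y.
- corner_left (a point): The inner near left corner of the case, where the inner faces of the near and left walls meet, on the foam floor.
- corner_right (a point): The inner near right corner of the case, where the inner faces of the near and right walls meet, on the foam floor.
- empty_spot (a point): On the foam floor, the middle of the empty 100 x 100 mm square in the one near corner of the case that has no tray: 50 mm from each of the two walls that meet there.
- tray_a_mid (a point): Centre (half-way up) of the open card tray with a pinned orange butterfly, 96 x 96 x 28 mm, pin heads at 36 mm; loose, in a near corner of the case, 2 mm from the walls. Leave alone.
- tray_b_mid (a point): The same for the tray with four beetles, loose, in the far left corner of the case. Leave alone.
- tray_c_mid (a point): The same for the tray with a yellow butterfly, loose, in the far right corner of the case. Leave alone.
- jar_mid (a point): Centre of the closed clear jar with white repellent balls, 66 mm across its white lid, 92 mm high, loose on the bench on the other side of the case from the cell. Leave alone.
Things that resemble listed ones, but are neither listed nor needed, are in the scene too. There is more than one size of the cell; the job needs the middle-sized.

How it is judged:
By the outcome, as a careful person would: the job done as asked, in the order asked, and still so for the second after the job is handed in, while the arm keeps its last pose, push and grip.
It also fails if it takes over 51 s, if anything falls off the work surface, if the arm or the gripper's body presses on something with over 40 N, if the wrist force passes 120 N, or if a joint passes its speed limit or range.

## Working session

There is one attempt and no reset: what is moved stays moved. The work goes in short steps, Python scripts to look and compute and a tool call to move; the robot and the scene stay as the last step left them, time stands still between calls to the robot, and variables do not carry over. Pictures are saved under pics/ and viewed, and the job is handed in when it is done.

Besides the shell and the picture viewer there is one more tool, called after "Request:" as a command line: name --argument value ..., lists and objects as JSON in quotes. servo_tool: Moves the arm, as the interface text tells. Its arguments: {"type":"object","properties":{"plan":{"type":"array","items":{"type":"number","minimum":-1,"maximum":1}}},"required":["plan"]}

```bash
ls; mkdir -p pics; python3 - <<'E'
from station import robot
import cv2,numpy as np
s=robot.observe(); print({k:np.round(v,4).tolist() for k,v in s.items()})
for n in ["scene","top","wrist"]:
    im=robot.get_image(n); cv2.imwrite(f"pics/{n}0.png",im[:,:,::-1])
    c=robot.calibration(n); print(n,np.round(c["intrinsics"],1).tolist(),np.round(c["D"],3).tolist(),np.round(c["extrinsics"],3).tolist())
E
```

```text
pics
{'clock': 0.0, 'q': [-1.1432, 0.69, -0.1945, 1.5664, 0.1573, 0.9025, -0.2151], 'joint_velocities': [0.0003, 0.002, 0.0006, -0.0014, -0.0014, 0.0013, 0.0006], 'joint_efforts': [-0.0011, -53.9604, -1.2672, -15.8545, 0.009, 0.0094, -0.0], 'eef_pos': [0.2396, 0.5765, 0.1918], 'orientation': [-0.6928, 0.6941, -0.1384, 0.1382], 'force': [0.1642, 0.5807, 0.0343], 'moment': [0.0185, 0.0118, 0.0389], 'gripper_width': 0.0857}
scene [[487.1, 0.0, 317.5], [0.0, 487.1, 244.0], [0.0, 0.0, 1.0]] [-0.07, 0.0, 0.0, 0.0, 0.0] [[-0.386, 0.922, 0.015, 0.243], [0.767, 0.33, -0.551, -0.382], [-0.513, -0.201, -0.834, 1.294], [0.0, 0.0, 0.0, 1.0]]
top [[531.5, 0.0, 319.2], [0.0, 531.5, 248.4], [0.0, 0.0, 1.0]] [0.002, 0.0, 0.0, 0.0, 0.0] [[0.125, -0.992, 0.004, -0.073], [-0.968, -0.123, -0.22, 0.575], [0.219, 0.024, -0.975, 1.043], [0.0, 0.0, 0.0, 1.0]]
wrist [[432.3, 0.0, 314.1], [0.0, 432.3, 238.4], [0.0, 0.0, 1.0]] [-0.069, 0.0, 0.0, 0.0, 0.0] [[0.384, 0.923, -0.001, -0.624], [0.881, -0.366, 0.299, -0.039], [0.276, -0.116, -0.954, 0.379], [0.0, 0.0, 0.0, 1.0]]
```

View pics/scene0.png

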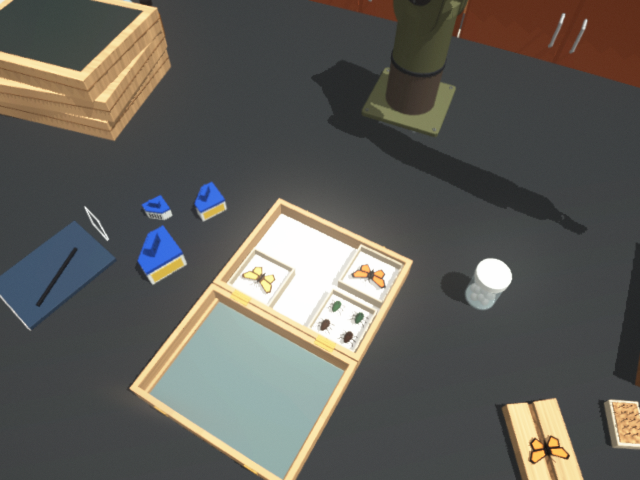

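View pics/top0.png

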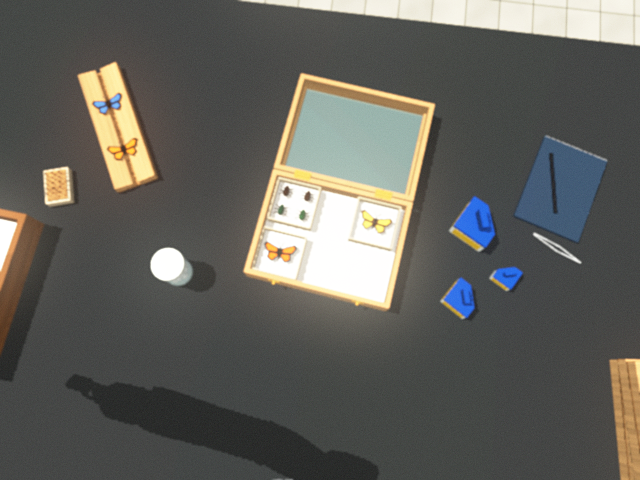

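View pics/wrist0.png

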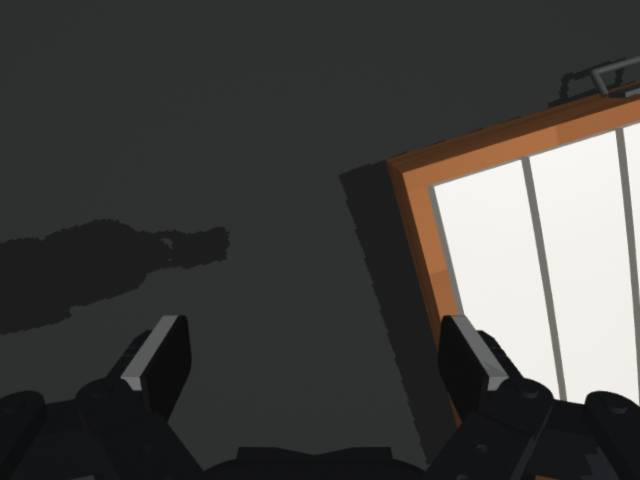

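Top view: the case is in the middle, and its empty near-right corner is at about (388,300). The cell candidates are large (473,225), medium (460,299) and small (507,279). The medium one should be the 60 mm cell, so I'll measure its size and check an enlarged crop.

```bash
cat > h.py <<'E'
import numpy as np,cv2
from scipy.spatial.transform import Rotation as R
def ray(c,px):
    K=np.array(c["intrinsics"]);D=np.array(c["D"],float);E=np.array(c["extrinsics"])
    p=cv2.undistortPoints(np.array(px,float).reshape(-1,1,2),K,D).reshape(-1,2)
    d=np.c_[p,np.ones(len(p))]@E[:3,:3]   # R^T d
    o=-E[:3,:3].T@E[:3,3]
    return o,d
def onz(c,px,z):
    o,d=ray(c,px); return o+d*((z-o[2])/d[:,2])[:,None]
def proj(c,P):
    E=np.array(c["extrinsics"]);r,_=cv2.Rodrigues(E[:3,:3])
    return cv2.projectPoints(np.array(P,float).reshape(-1,1,3),r,E[:3,3],np.array(c["intrinsics"]),np.array(c["D"],float))[0].reshape(-1,2)
E
python3 - <<'E'
from station import robot
import cv2,numpy as np
from h import *
im=cv2.imread("pics/top0.png"); c=robot.calibration("top")
hsv=cv2.cvtColor(im,cv2.COLOR_BGR2HSV)
m=cv2.inRange(hsv,(108,150,120),(125,255,255))
cs,_=cv2.findContours(m,cv2.RETR_EXTERNAL,cv2.CHAIN_APPROX_NONE)
for k in cs:
    if cv2.contourArea(k)<80: continue
    ap=cv2.approxPolyDP(k,2.5,True).reshape(-1,2)
    P=onz(c,ap,0.036)[:,:2]
    print(cv2.contourArea(k),ap.tolist(),np.round(P,3).tolist(), np.round(np.linalg.norm(P-np.roll(P,-1,0),axis=1)*1000))
a=cv2.resize(im[180:330,230:530],None,fx=2.6,fy=2.6,interpolation=cv2.INTER_CUBIC);cv2.imwrite("pics/crop1.png",a)
a=cv2.resize(im[255:330,430:530],None,fx=8,fy=8,interpolation=cv2.INTER_CUBIC);cv2.imwrite("pics/crop2.png",a)
E
```

```text
650.5 [[460, 278], [445, 300], [467, 317], [474, 308], [471, 286]] [[0.56, -0.302], [0.51, -0.274], [0.48, -0.322], [0.5, -0.336], [0.546, -0.326]] [58. 56. 24. 46. 28.]
365.5 [[497, 269], [494, 276], [510, 288], [522, 273], [515, 267]] [[0.589, -0.379], [0.574, -0.373], [0.552, -0.408], [0.587, -0.432], [0.599, -0.417]] [17. 41. 43. 19. 39.]
1142.5 [[474, 196], [455, 226], [485, 247], [494, 235], [488, 206]] [[0.746, -0.321], [0.673, -0.284], [0.634, -0.351], [0.663, -0.369], [0.727, -0.352]] [82. 77. 34. 66. 37.]
```

View pics/crop1.png

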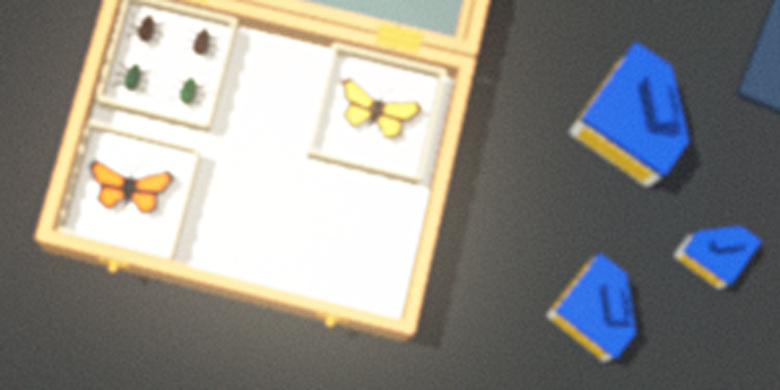

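View pics/crop2.png

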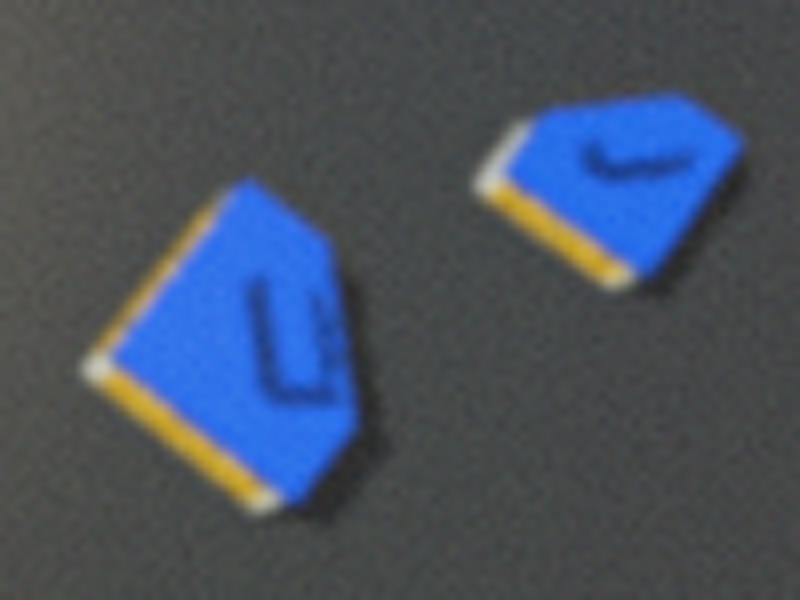

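The medium candidate at (460,299) measures about 58x56 mm on its top, so it fits the 60 mm cell. The small one is about 40 mm and the large about 80 mm. In the crop its heel is at left (445,300), with the yellow pads on both sides and the tab near its middle. Next come the case pose and a refined cell pose from both views.

```bash
python3 - <<'E'
from station import robot
import cv2,numpy as np
from h import *
for n in ["top","scene"]:
    im=cv2.imread(f"pics/{n}0.png"); c=robot.calibration(n)
    print(n,"cam",np.round(ray(c,[[0,0]])[0],3))
    hsv=cv2.cvtColor(im,cv2.COLOR_BGR2HSV)
    m=cv2.inRange(hsv,(8,50,120),(28,255,255))
    m=cv2.morphologyEx(m,cv2.MORPH_CLOSE,np.ones((3,3)))
    n_,lab,st,_=cv2.connectedComponentsWithStats(m)
    sc=[(st[i,4],i) for i in range(1,n_)]
    for a,i in sorted(sc)[::-1][:4]: print(a,st[i])
    if n=="top": px=(250,240); 
    cs,h=cv2.findContours(m,cv2.RETR_CCOMP,cv2.CHAIN_APPROX_NONE)
    for k,hh in zip(cs,h[0]):
        if cv2.contourArea(k)<5000: continue
        ap=cv2.approxPolyDP(k,6,True).reshape(-1,2)
        print("hole" if hh[3]>=0 else "outer",cv2.contourArea(k),ap.tolist(),np.round(onz(c,ap,.054)[:,:2],3).tolist())
    cs,h=cv2.findContours(cv2.inRange(hsv,(108,150,100),(125,255,255)),cv2.RETR_EXTERNAL,cv2.CHAIN_APPROX_NONE)
    if n=="scene":
      for k in cs:
        if cv2.contourArea(k)>200:
            ap=cv2.approxPolyDP(k,2.5,True).reshape(-1,2)
            print(ap.tolist(),np.round(onz(c,ap,.036)[:,:2],3).tolist())
o=R.from_quat(np.roll(robot.observe()["orientation"],-1)); print(o.as_matrix().round(3))
im=cv2.imread("pics/scene0.png")
cv2.imwrite("pics/crop3.png",cv2.resize(im[170:300,120:420],None,fx=2.6,fy=2.6,interpolation=cv2.INTER_CUBIC))
E
```

```text
top cam [ 0.337 -0.026  1.145]
9294 [ 243   73  193  239 9294]
5184 [  77   61   80  131 5184]
3063 [ 609  358   31  122 3063]
1061 [  42  166   32   41 1061]
outer 30842.0 [[300, 73], [243, 272], [385, 311], [435, 104]] [[0.982, 0.095], [0.512, 0.152], [0.469, -0.15], [0.944, -0.216]]
hole 12520.5 [[280, 181], [404, 210], [383, 303], [254, 269], [265, 229], [290, 234], [265, 228], [266, 220], [309, 229], [269, 218]] [[0.72, 0.103], [0.689, -0.169], [0.485, -0.144], [0.522, 0.13], [0.61, 0.12], [0.606, 0.066], [0.612, 0.12], [0.63, 0.121], [0.621, 0.027], [0.635, 0.115]]
hole 9846.0 [[307, 88], [422, 116], [404, 193], [285, 165]] [[0.947, 0.074], [0.912, -0.189], [0.727, -0.166], [0.758, 0.098]]
outer 5324.5 [[114, 61], [77, 77], [113, 188], [121, 191], [156, 175]] [[0.958, 0.52], [0.908, 0.594], [0.659, 0.458], [0.654, 0.44], [0.7, 0.372]]
scene cam [1.05  0.162 0.865]
13136 [  129   198   284   282 13136]
12670 [    0     0   171   141 12670]
4251 [ 506  398   78   82 4251]
1359 [ 605  400   35   49 1359]
outer 42968.5 [[278, 198], [129, 388], [263, 479], [296, 479], [412, 260]] [[
[... 779 characters left out ...]
, [80, 71], [0, 51], [0, 113], [114, 140], [170, 67]] [[-0.045, -0.809], [-0.01, -1.028], [-0.003, -0.841], [0.291, -0.83], [0.303, -1.112], [0.503, -0.917], [0.47, -0.585], [0.185, -0.613]]
[[162, 225], [147, 234], [138, 258], [147, 273], [181, 253]] [[0.625, -0.356], [0.657, -0.372], [0.714, -0.356], [0.736, -0.32], [0.669, -0.282]]
[[169, 208], [160, 195], [142, 204], [149, 211], [162, 212]] [[0.581, -0.367], [0.558, -0.404], [0.595, -0.427], [0.605, -0.402], [0.596, -0.375]]
[[212, 182], [200, 188], [195, 200], [200, 211], [224, 199]] [[0.48, -0.318], [0.506, -0.334], [0.54, -0.326], [0.562, -0.301], [0.512, -0.27]]
[[ 0.923 -0.     0.384]
 [-0.384 -0.001  0.923]
 [ 0.    -1.    -0.001]]
```

View pics/crop3.png

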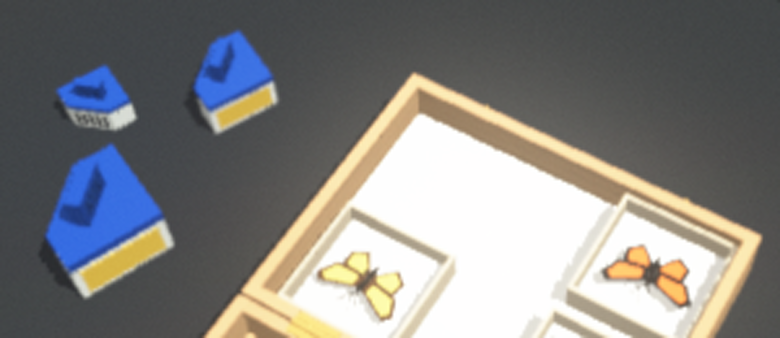

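Both views agree on the following:

| Item | Estimate |
|---|---|
| Case yaw | -6.9° |
| Inner near-right corner | (0.486, -0.147) |
| Cell centre | (0.521, -0.312) |
| Cell yaw | -121.7° |

So the jaws go at heading -76.7° for the grasp, and later at +38° in the corner. I'll move over in stages.

Request:
servo_tool --plan '[0.95, 0, -0.95, 0, 0.28, 0, 1, 0.95, 0, -0.95, 0, 0.28, 0, 1, 0.95, 0, -0.95, 0, 0.28, 0, 1, 0.95, 0, -0.95, 0, 0.28, 0, 1, 0.95, 0, -0.95, 0, 0.28, 0, 1, 0.95, 0, -0.95, 0, 0.28, 0, 1, 0.95, 0, -0.95, 0, 0.28, 0, 1, 0.95, 0, -0.95, 0, 0.28, 0, 1]'

```text
clock: 0.82
eef_pos: [0.3444, 0.3226, 0.1926]
orientation: [-0.565, 0.567, -0.423, 0.425]
force: [-0.2, 0.0, -0.0]
gripper_width: 0.0858
```

```bash
cat >> h.py <<'E'
def to(robot,p,zdeg):
    """needed plan numbers from measured pose to TCP p, tool down, jaw heading zdeg"""
    s=robot.observe(); M=R.from_quat(np.roll(s["orientation"],-1)).as_matrix()
    a=np.deg2rad(zdeg); z=np.array([np.cos(a),np.sin(a),0]); y=np.array([0,0,-1.]); x=np.cross(y,z)
    T=np.c_[x,y,z]; rv=R.from_matrix(M.T@T).as_rotvec()
    print("t",round(float(s["clock"]),2),"pos",np.round(s["eef_pos"],4),"heading",round(np.degrees(np.arctan2(M[1,2],M[0,2])),2),"w",round(float(s["gripper_width"]),4),"F",np.round(s["force"],1),"q",np.round(s["q"],2))
    print("shift/.2",np.round(M.T@(np.array(p)-s["eef_pos"])/.2,4),"turn/pi",np.round(rv/np.pi,4))
E
python3 -c "
from station import robot
from h import *
to(robot,[.5,0.0,.2],-20)"
```

```text
t 0.82 pos [0.3444 0.3226 0.1926] heading 16.27 w 0.0858 F [-0.2  0.  -0. ] q [-0.88  0.49  0.04  2.02 -0.02  0.63 -0.54]
shift/.2 [ 1.7667 -0.0295  0.2949] turn/pi [-2.000e-04  2.015e-01  1.400e-03]
```

Request:
servo_tool --plan '[0.95, 0, 0.25, 0, 0.18, 0, 1, 0.95, 0, 0.25, 0, 0.18, 0, 1, 0.95, 0, 0.25, 0, 0.18, 0, 1, 0.95, 0, 0.25, 0, 0.18, 0, 1, 0.95, 0, 0.25, 0, 0.18, 0, 1, 0.95, 0, 0.25, 0, 0.18, 0, 1]'

```text
clock: 1.32
eef_pos: [0.4496, 0.1559, 0.1929]
orientation: [-0.426, 0.425, -0.563, 0.566]
force: [-0.4, 0.3, -0.7]
gripper_width: 0.0852
```

```bash
python3 -c "
from station import robot
from h import *
to(robot,[.5,-0.1,.2],-46)"
```

```text
t 1.32 pos [0.4496 0.1559 0.1929] heading -16.0 w 0.0852 F [-0.4  0.3 -0.7] q [-0.55  0.5   0.18  2.02 -0.14  0.63 -0.56]
shift/.2 [ 1.1604 -0.0308  0.5948] turn/pi [-0.0015  0.1667  0.0003]
```

Request:
servo_tool --plan '[1, 0, 0.6, 0, 0.17, 0, 1, 1, 0, 0.6, 0, 0.17, 0, 1, 1, 0, 0.6, 0, 0.17, 0, 1, 1, 0, 0.6, 0, 0.17, 0, 1, 1, 0, 0.6, 0, 0.17, 0, 1, 1, 0, 0.6, 0, 0.17, 0, 1, 1, 0, 0.6, 0, 0.17, 0, 1]'

```text
clock: 1.9
eef_pos: [0.5104, -0.0689, 0.1929]
orientation: [-0.263, 0.263, -0.655, 0.658]
force: [0.8, -0.2, -0.8]
gripper_width: 0.0854
```

```bash
python3 -c "
from station import robot
from h import *
cv2.imwrite('pics/w1.png',robot.get_image('wrist')[:,:,::-1]);
print(robot.calibration('wrist')['extrinsics'], ray(robot.calibration('wrist'),[[0,0]])[0])
to(robot,[.52,-0.25,.2],-76.7)"
```

```text
[[ 0.69303998 -0.72089832  0.00109469 -0.40037733]
 [-0.68806892 -0.66102468  0.29934519  0.26913107]
 [-0.21507383 -0.2082114  -0.95414426  0.47533449]
 [ 0.          0.          0.          1.        ]] [ 0.56489023 -0.011759    0.37341287]
t 1.95 pos [ 0.5094 -0.065   0.1925] heading -46.12 w 0.0855 F [ 0.3  1.3 -0.5] q [-0.15  0.56  0.29  1.91 -0.24  0.7  -0.52]
shift/.2 [ 0.6033 -0.0366  0.7035] turn/pi [-4.000e-04  1.699e-01 -1.000e-04]
```

View pics/w1.png

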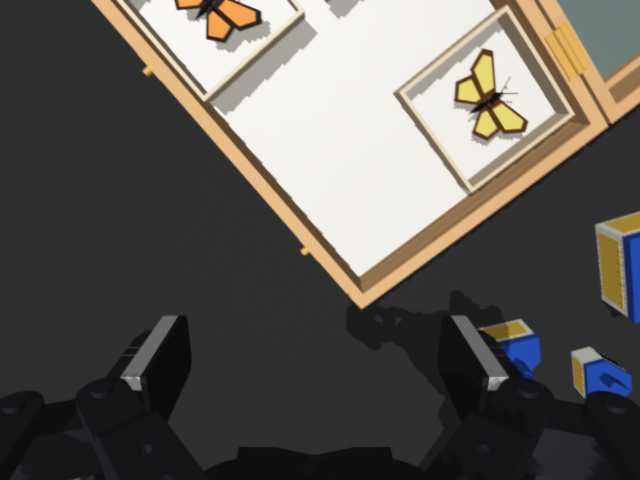

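The wrist view shows the empty corner: floor corner at about (361,276) and outer rim corner at (361,308). The medium cell is partly behind the right finger at (512,345). I'll go on to the cell with its tab heading.

```bash
python3 -c "
from station import robot
from h import *
c=robot.calibration('wrist')
print(onz(c,[[361,276]],.018),onz(c,[[361,308],[600,127],[100,0]],.054))
to(robot,[.56,-0.26,.2],-76.7)"
```

```text
[[ 0.48835715 -0.14356102  0.018     ]] [[ 0.47641828 -0.15048255  0.054     ]
 [ 0.70250464 -0.17451544  0.054     ]
 [ 0.51460418  0.14255205  0.054     ]]
t 1.95 pos [ 0.5094 -0.065   0.1925] heading -46.12 w 0.0855 F [ 0.3  1.3 -0.5] q [-0.15  0.56  0.29  1.91 -0.24  0.7  -0.52]
shift/.2 [ 0.4938 -0.0364  0.8781] turn/pi [-4.000e-04  1.699e-01 -1.000e-04]
```

Request:
servo_tool --plan '[0.5, -0.05, 0.85, 0, 0.17, 0, 1, 0.5, -0.05, 0.85, 0, 0.17, 0, 1, 0.5, -0.05, 0.85, 0, 0.17, 0, 1, 0.5, -0.05, 0.85, 0, 0.17, 0, 1, 0.5, -0.05, 0.85, 0, 0.17, 0, 1, 0.5, -0.05, 0.85, 0, 0.17, 0, 1, 0.5, -0.05, 0.85, 0, 0.17, 0, 1, 0.5, -0.05, 0.85, 0, 0.17, 0, 1]'

```text
clock: 2.62
eef_pos: [0.5554, -0.251, 0.2018]
orientation: [0.084, -0.084, 0.703, -0.701]
force: [0.7, 0.9, 0.1]
gripper_width: 0.0854
```

```bash
python3 -c "
from station import robot
from h import *
cv2.imwrite('pics/w2.png',robot.get_image('wrist')[:,:,::-1]);
print(ray(robot.calibration('wrist'),[[0,0]])[0])
to(robot,[.521,-0.312,.12],-76.7)"
```

```text
[ 0.63033202 -0.23320656  0.38280922]
t 2.67 pos [ 0.5554 -0.2507  0.2019] heading -76.29 w 0.0854 F [ 0.8 -0.3  0.3] q [ 0.11  0.69  0.43  1.62 -0.35  0.91 -0.66]
shift/.2 [0.2397 0.4086 0.2582] turn/pi [0.0011 0.0023 0.    ]
```

View pics/w2.png

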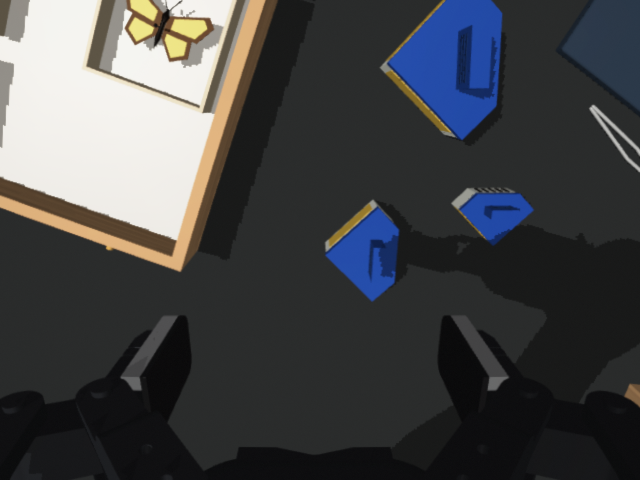

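The arm is stationary here. The medium cell is at (365,250) with its tab upright in the picture, so the jaws are aligned. The case corner is at (182,270). I'll measure both from this view.

```bash
python3 - <<'E'
from station import robot
from h import *
c=robot.calibration('wrist')
im=cv2.imread('pics/w2.png');hsv=cv2.cvtColor(im,cv2.COLOR_BGR2HSV)
m=cv2.inRange(hsv,(105,120,50),(125,255,255)); m[:,:310]=0;m[:190]=0;m[:,430:]=0;m[310:]=0
cs,_=cv2.findContours(m,cv2.RETR_EXTERNAL,cv2.CHAIN_APPROX_NONE);k=max(cs,key=cv2.contourArea)
ap=cv2.approxPolyDP(k,4,True).reshape(-1,2);P=onz(c,ap,.036)[:,:2]
print(ap.tolist(),np.round(P,4).tolist(),np.round(np.linalg.norm(P-np.roll(P,-1,0),axis=1)*1000,1))
kp=k.reshape(-1,2)
# fit plain edges through contour points near the polygon edges touching heel (leftmost)
i=ap[:,0].argmin();H=ap[i].astype(float);n=len(ap);L=[]
for j in (i-1,(i+1)%n):
    d=ap[j]-H;l=np.linalg.norm(d);d/=l;t=(kp-H)@d;r=np.abs((kp-H)@[-d[1],d[0]])
    q=kp[(t>.1*l)&(t<.9*l)&(r<4)]; W=onz(c,q,.036)[:,:2]
    f=cv2.fitLine(W.astype(np.float32),cv2.DIST_HUBER,0,.01,.01).ravel(); L.append(f); print("edge heading",np.degrees(np.arctan2(f[1],f[0])),len(q))
def X(a,b): t=np.linalg.solve(np.c_[a[:2],-b[:2]],b[2:]-a[2:]); return a[2:]+t[0]*a[:2]
print("heel",X(*L))
# case: rim outer edges z=.054
w=cv2.inRange(hsv,(8,60,60),(25,255,255)); w[280:]=0; w[:,290:]=0
w2=cv2.inRange(hsv,(8,60,150),(25,255,255)); w2[280:]=0; w2[:,290:]=0
cv2.imwrite('pics/m.png',np.hstack([w,w2])[:300])
cv2.imwrite('pics/c4.png',cv2.resize(im[130:310,110:430],None,fx=2.4,fy=2.4,interpolation=cv2.INTER_CUBIC))
E
```

```text
[[377, 207], [325, 253], [371, 301], [394, 283], [399, 233]] [[0.5629, -0.3016], [0.5138, -0.2699], [0.4799, -0.3203], [0.5012, -0.335], [0.5458, -0.3258]] [58.5 60.8 25.9 45.5 29.6]
edge heading -32.68735 41
edge heading 57.2624 38
heel [ 0.51263803 -0.26935998]
```

View pics/c4.png

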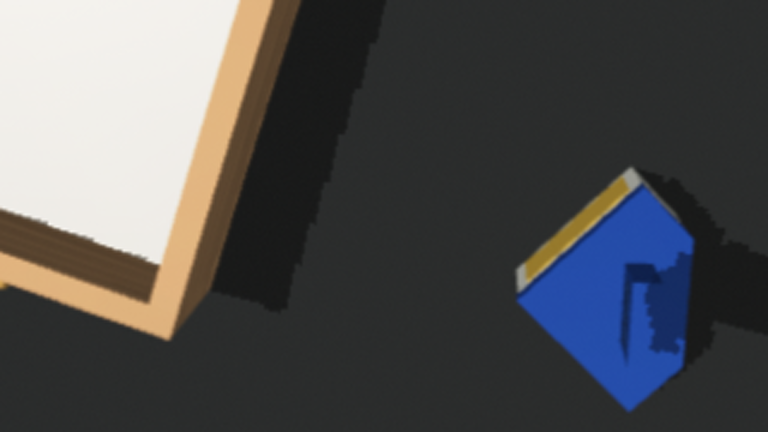

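```bash
python3 - <<'E'
from station import robot
from h import *
c=robot.calibration('wrist')
print("outer,inner rim corner",onz(c,[[180.5,271.5],[172.8,256]],.054).round(4))
# inner rim edge of right wall & outer
P=onz(c,[[209.5,130.5],[223.5,130.5],[110,233.5+1],[110,247.5]],.054); print(P.round(4))
print(np.degrees(np.arctan2(*(P[1]-onz(c,[[180.5,271.5]],.054)[0])[[1,0]])))
to(robot,[.5217,-0.3108,.10],-77.7)
E
```

```text
outer,inner rim corner [[ 0.4758 -0.1564  0.054 ]
 [ 0.4877 -0.1482  0.054 ]]
[[ 0.5931 -0.1608  0.054 ]
 [ 0.5955 -0.171   0.054 ]
 [ 0.4936 -0.0953  0.054 ]
 [ 0.4825 -0.0964  0.054 ]]
-6.957721892269614
t 2.67 pos [ 0.5554 -0.2507  0.2019] heading -76.29 w 0.0854 F [ 0.8 -0.3  0.3] q [ 0.11  0.69  0.43  1.62 -0.35  0.91 -0.66]
shift/.2 [0.2348 0.5087 0.2535] turn/pi [0.0011 0.0079 0.    ]
```

Request:
servo_tool --plan '[0.235, 0.5, 0.253, 0, 0.008, 0, 0, 0.235, 0.5, 0.253, 0, 0.008, 0, 0, 0.235, 0.5, 0.253, 0, 0.008, 0, 0, 0.235, 0.5, 0.253, 0, 0.008, 0, 0, 0.235, 0.5, 0.253, 0, 0.008, 0, 0, 0.235, 0.5, 0.253, 0, 0.008, 0, 0]'

```text
clock: 3.17
eef_pos: [0.5222, -0.3124, 0.1029]
orientation: [0.075, -0.074, 0.704, -0.703]
force: [0.8, 0.5, -0.6]
gripper_width: 0.0427
```

```bash
python3 -c "
from station import robot
from h import *
cv2.imwrite('pics/w3.png',robot.get_image('wrist')[:,:,::-1]);
to(robot,[.5217,-0.3108,.039],-77.7)"
```

```text
t 3.22 pos [ 0.5229 -0.3126  0.1035] heading -77.8 w 0.0429 F [ 1.1  0.4 -0.8] q [ 0.27  0.81  0.36  1.71 -0.41  0.69 -0.51]
shift/.2 [ 0.0051  0.3225 -0.0098] turn/pi [ 0.0001 -0.0006 -0.0008]
```

View pics/w3.png

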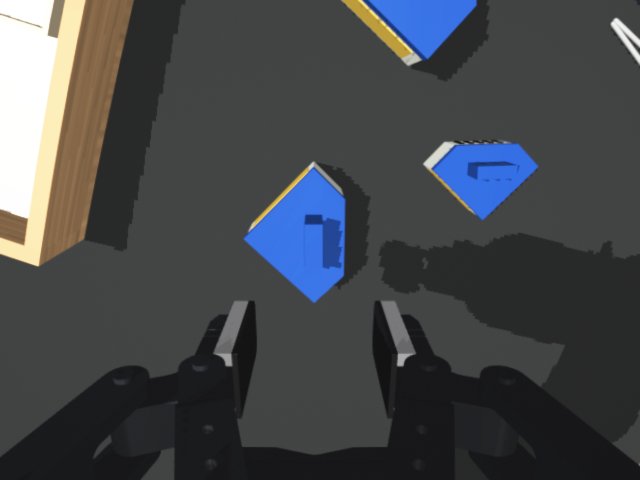

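The tab at about (314,245) is centred between the fingers (midline about 315). I'll check the along-tab position by ray.

```bash
python3 -c "
from station import robot
from h import *
c=robot.calibration('wrist')
print(onz(c,[[313.5,245]],.058), onz(c,[[244,239],[314,162],[314,301]],.036))
to(robot,[.5217,-0.3108,.0395],-77.7)"
```

```text
[[ 0.52498434 -0.31181273  0.058     ]] [[ 0.51277282 -0.27148013  0.036     ]
 [ 0.56681304 -0.30304513  0.036     ]
 [ 0.48159331 -0.32144191  0.036     ]]
t 3.22 pos [ 0.5229 -0.3126  0.1035] heading -77.8 w 0.0429 F [ 1.1  0.4 -0.8] q [ 0.27  0.81  0.36  1.71 -0.41  0.69 -0.51]
shift/.2 [ 0.0051  0.32   -0.0098] turn/pi [ 0.0001 -0.0006 -0.0008]
```

Request:
servo_tool --plan '[0, 0.28, 0, 0, 0, 0, 0, 0, 0.28, 0, 0, 0, 0, 0, 0, 0.3, 0, 0, 0, 0, 0, 0, 0.3, 0, 0, 0, 0, 0, 0, 0.3, 0, 0, 0, 0, 0]'

```text
clock: 3.63
eef_pos: [0.5226, -0.3146, 0.0441]
orientation: [-0.075, 0.074, -0.703, 0.704]
force: [0.3, 0.2, 0.2]
gripper_width: 0.0427
```

```bash
python3 -c "
from station import robot
from h import *
cv2.imwrite('pics/w4.png',robot.get_image('wrist')[:,:,::-1]);
to(robot,[.5237,-0.312,.0395],-77.7)"
```

```text
t 3.68 pos [ 0.5226 -0.315   0.0444] heading -77.94 w 0.0428 F [ 0.  -0.9  0.6] q [ 0.3   0.89  0.31  1.74 -0.45  0.57 -0.48]
shift/.2 [-0.0087  0.0244 -0.0137] turn/pi [-0.0007 -0.0014 -0.0008]
```

View pics/w4.png

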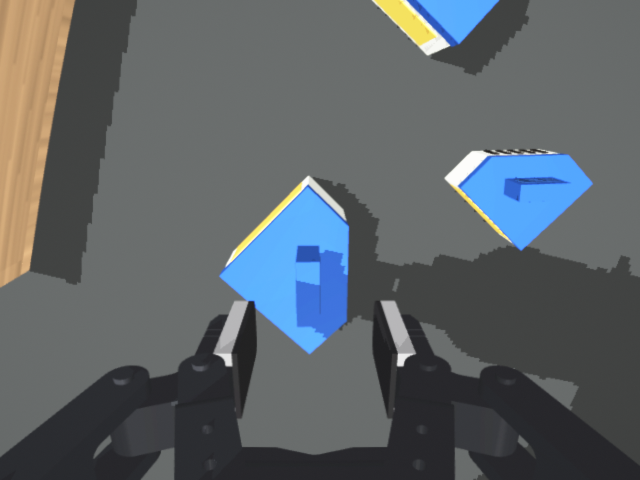

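```bash
python3 -c "
from station import robot
from h import *
c=robot.calibration('wrist');s=robot.observe()
M=R.from_quat(np.roll(s['orientation'],-1)).as_matrix();p=s['eef_pos']
for d in ([0,0,0],[0,-.013,0],[0,-.019,0],[0,0,.021],[0,-.013,.021],[.011,-.01,.021],[-.011,-.01,.021]): print(d,proj(c,[p+M@d]).round(1))
print(onz(c,[[320.5,260],[297.5,260],[297,327],[319,327]],.058).round(4)); print(onz(c,[[308,352],[220,275],[308,184]],.036).round(4))
"
```

```text
[0, 0, 0] [[314.  280.9]]
[0, -0.013, 0] [[314.  292.9]]
[0, -0.019, 0] [[314. 299.]]
[0, 0, 0.021] [[360.3 280.8]]
[0, -0.013, 0.021] [[363.4 292.8]]
[0.011, -0.01, 0.021] [[361.8 312.9]]
[-0.011, -0.01, 0.021] [[363.6 266.1]]
[[ 0.5378 -0.3145  0.058 ]
 [ 0.5359 -0.3052  0.058 ]
 [ 0.5054 -0.3111  0.058 ]
 [ 0.5074 -0.3205  0.058 ]]
[[ 0.4806 -0.3209  0.036 ]
 [ 0.5127 -0.2717  0.036 ]
 [ 0.5638 -0.3035  0.036 ]]
```

```bash
python3 -c "
from station import robot
from h import *
c=robot.calibration('wrist');s=robot.observe()
M=R.from_quat(np.roll(s['orientation'],-1)).as_matrix();p=s['eef_pos']
o,d=ray(c,[[373,301],[255,301],[390,415],[240,415],[393,300]])
o=M.T@(o-p); d=d@M
for w,dd in zip([1,-1,1,-1,1],d): print((o+dd*((w*.0214-o[2])/dd[2])).round(4))
print('cam in tool',o.round(4))
im=cv2.imread('pics/w4.png');cv2.imwrite('pics/c5.png',cv2.resize(im[160:480,180:450],None,fx=1.87,fy=1.87,interpolation=cv2.INTER_CUBIC))
im=robot.get_image('scene')[:,:,::-1]; cv2.imwrite('pics/s5.png',cv2.resize(im[130:280,130:330],None,fx=4,fy=4,interpolation=cv2.INTER_CUBIC))
"
```

```text
[-0.0085 -0.0387  0.0214]
[-0.0084 -0.0384 -0.0214]
[ 0.0063 -0.0815  0.0214]
[ 0.0088 -0.0784 -0.0214]
[-0.0262 -0.0748  0.0214]
cam in tool [-7.700e-02 -1.809e-01  1.000e-04]
```

View pics/c5.png

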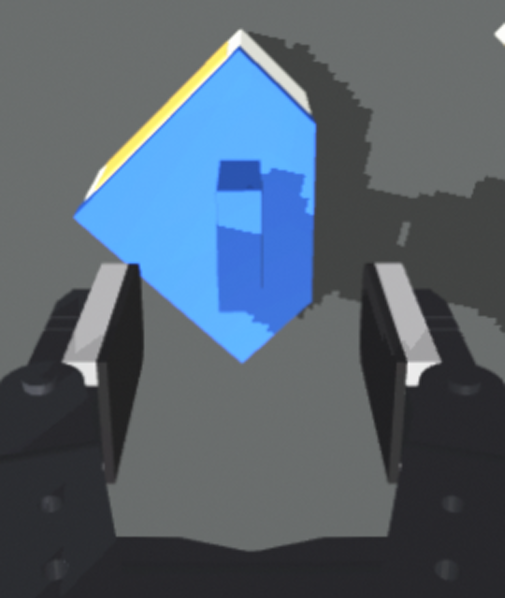

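View pics/s5.png

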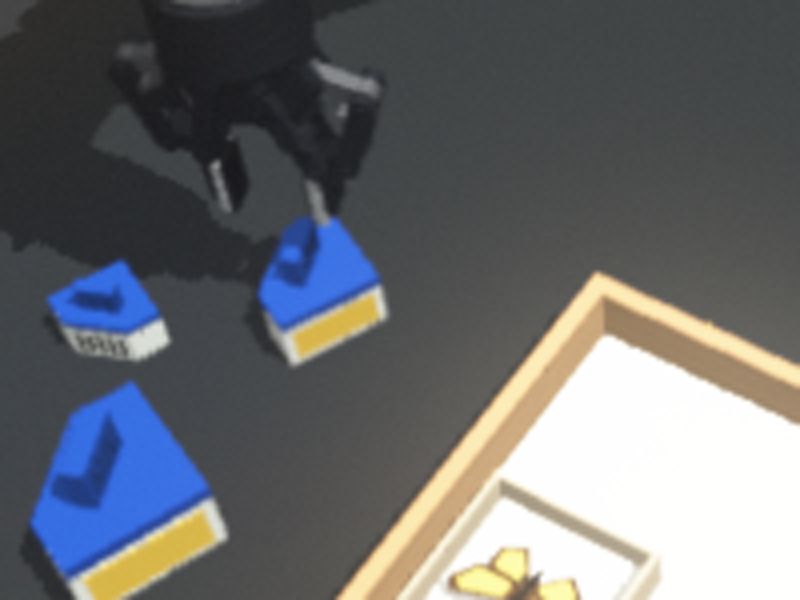

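```bash
python3 -c "
from station import robot
from h import *
c=robot.calibration('scene');s=robot.observe()
M=R.from_quat(np.roll(s['orientation'],-1)).as_matrix();p=s['eef_pos']
for y in (0,-.013,-.02,-.038,-.05):
  print(y,((proj(c,[p+M@[0,y,.0214],p+M@[0,y,-.0214],p+M@[0,y,.03],p+M@[0,y,-.03]])-[130,130])*4).round(0).tolist())
im=robot.get_image('top')[:,:,::-1]; cv2.imwrite('pics/t5.png',cv2.resize(im[220:350,410:560],None,fx=5,fy=4.6,interpolation=cv2.INTER_CUBIC))
c=robot.calibration('top')
for y in (0,-.02,-.038,-.05):
  print(y,((proj(c,[p+M@[0,y,.0214],p+M@[0,y,-.0214]])-[410,220])*[5,4.6]).round(0).tolist())
"
```

```text
0 [[254.0, 248.0], [329.0, 260.0], [239.0, 245.0], [344.0, 262.0]]
-0.013 [[249.0, 232.0], [325.0, 244.0], [234.0, 230.0], [340.0, 247.0]]
-0.02 [[246.0, 224.0], [323.0, 236.0], [231.0, 221.0], [338.0, 238.0]]
-0.038 [[240.0, 202.0], [317.0, 214.0], [224.0, 199.0], [333.0, 216.0]]
-0.05 [[235.0, 186.0], [313.0, 198.0], [220.0, 184.0], [329.0, 201.0]]
0 [[331.0, 345.0], [229.0, 353.0]]
-0.02 [[345.0, 339.0], [241.0, 347.0]]
-0.038 [[358.0, 334.0], [253.0, 342.0]]
-0.05 [[367.0, 330.0], [261.0, 338.0]]
```

View pics/t5.png

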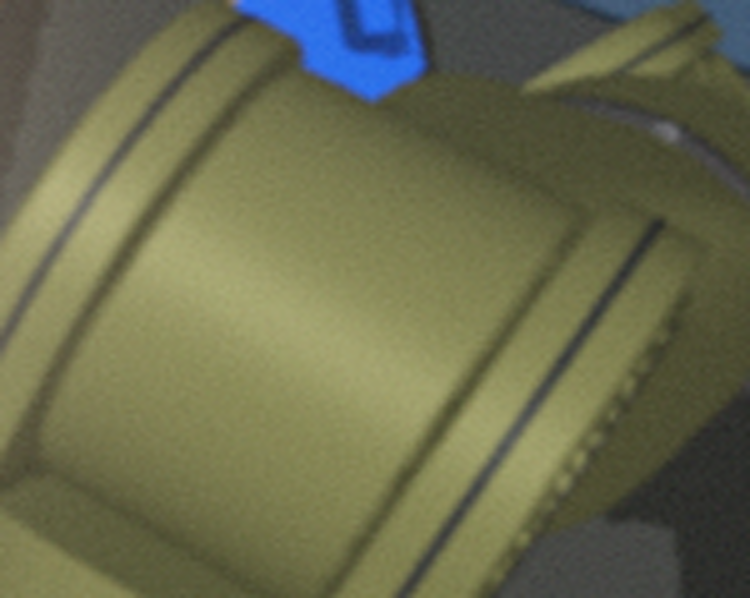

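The picture shows the fingertips not yet around the tab. In both the wrist and scene views they sit about 30–38 mm behind the reported TCP. A safe test is to close here: if the reported TCP is right, the fingers meet the tab, and if not, they shut on air.

Request:
servo_tool --plan '[0, 0, -0.012, 0, 0, 0, -0.8, 0, 0, -0.012, 0, 0, 0, -0.8, 0, 0, -0.012, 0, 0, 0, -0.8, 0, 0, -0.012, 0, 0, 0, -0.8, 0, 0, -0.012, 0, 0, 0, -0.8]'

```text
clock: 4.2
eef_pos: [0.5204, -0.3124, 0.0426]
orientation: [-0.074, 0.074, -0.703, 0.703]
force: [0.2, -0.7, -0.7]
gripper_width: 0.0088
```

```bash
python3 -c "
from station import robot
from h import *
im=robot.get_image('wrist')[:,:,::-1];
cv2.imwrite('pics/w6.png',im)
to(robot,[.5216,-0.3128,.0395],-77.7)"
```

```text
t 4.25 pos [ 0.5204 -0.3124  0.0426] heading -78.01 w 0.0087 F [0.1 0.5 0.3] q [ 0.3   0.89  0.3   1.75 -0.45  0.57 -0.48]
shift/.2 [-0.0054  0.0154  0.0033] turn/pi [ 0.     -0.0017 -0.    ]
```

View pics/w6.png

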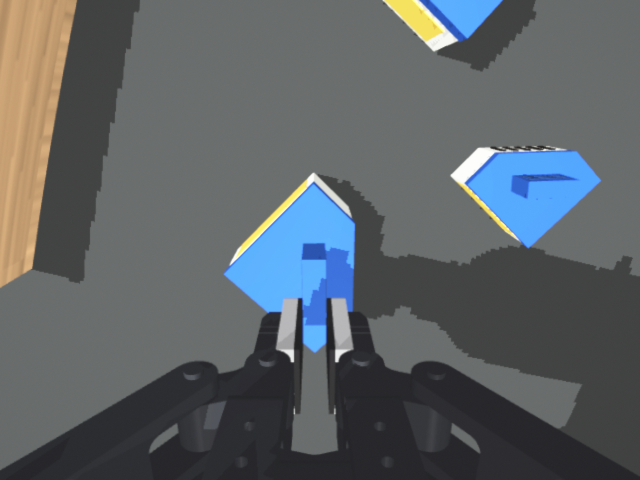

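The opening reads 8.7 mm with no contact, and the picture shows the fingertips still above the 10 mm tab. So the true tips really are about 35 mm behind the reported TCP. I'll reopen and go down in checked steps.

Request:
servo_tool --plan '[0, 0, 0, 0, 0, 0, -0.2, 0, 0, 0, 0, 0, 0, -0.2, 0, 0, 0, 0, 0, 0, -0.2, 0, 0.1, 0, 0, 0, 0, -0.2, 0, 0.1, 0, 0, 0, 0, -0.2, 0, 0.1, 0, 0, 0, 0, -0.2]'

```text
clock: 4.75
eef_pos: [0.5196, -0.3117, 0.0219]
orientation: [0.073, -0.075, 0.704, -0.703]
force: [-0.9, 0.4, 0.0]
gripper_width: 0.0343
```

```bash
python3 -c "
from station import robot
from h import *
im=robot.get_image('wrist')[:,:,::-1];
cv2.imwrite('pics/w7.png',im)
im=robot.get_image('scene')[:,:,::-1]; cv2.imwrite('pics/s7.png',cv2.resize(im[150:250,150:270],None,fx=6,fy=6,interpolation=cv2.INTER_CUBIC))
to(robot,[.5216,-0.3128,.0095],-77.7)"
```

```text
t 4.85 pos [ 0.5205 -0.3125  0.023 ] heading -78.01 w 0.0345 F [-0.5  0.8 -0.1] q [ 0.31  0.92  0.29  1.75 -0.46  0.53 -0.47]
shift/.2 [-0.0052  0.0673  0.0025] turn/pi [-0.0001 -0.0017 -0.    ]
```

View pics/w7.png

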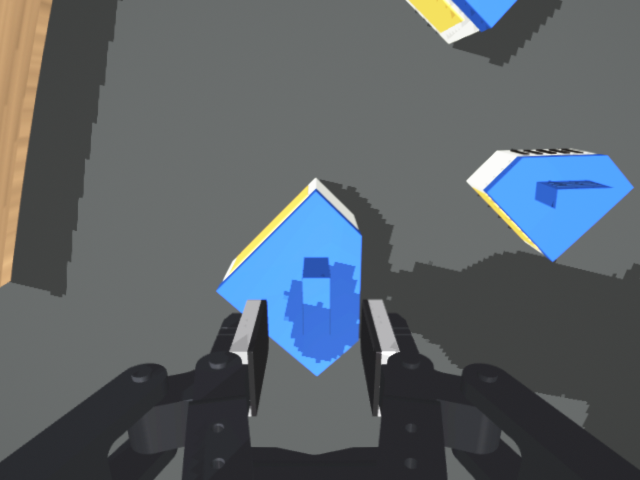

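View pics/s7.png

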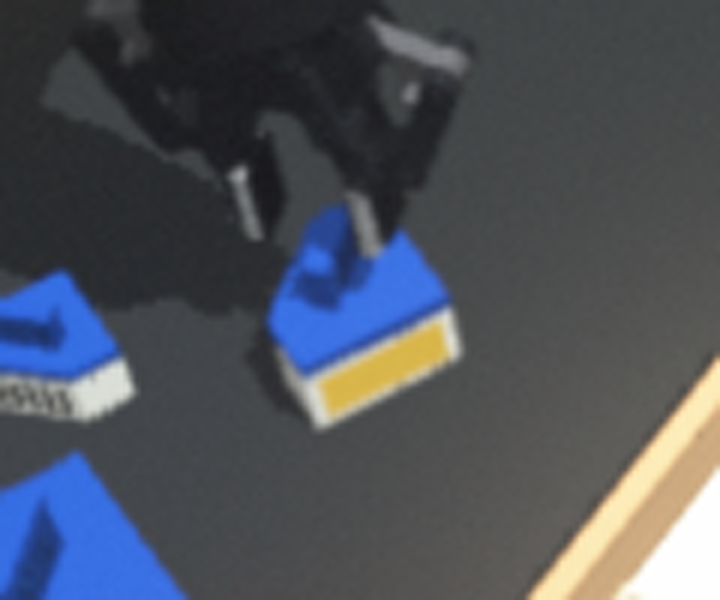

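Fingers are still high: tips are around tab-top height. I'll go on down, watching the force.

Request:
servo_tool --plan '[0, 0.03, 0, 0, 0, 0, -0.2, 0, 0.06, 0, 0, 0, 0, -0.2, 0, 0.06, 0, 0, 0, 0, -0.2, 0, 0.06, 0, 0, 0, 0, -0.2]'

```text
clock: 5.18
eef_pos: [0.5201, -0.3121, 0.0102]
orientation: [0.074, -0.074, 0.703, -0.703]
force: [-0.7, -0.1, 1.0]
gripper_width: 0.0343
```

```bash
python3 -c "
from station import robot
from h import *
im=robot.get_image('wrist')[:,:,::-1];
cv2.imwrite('pics/w8.png',im)
im=robot.get_image('scene')[:,:,::-1]; cv2.imwrite('pics/s8.png',cv2.resize(im[150:250,150:270],None,fx=6,fy=6,interpolation=cv2.INTER_CUBIC))
to(robot,[.5216,-0.3128,.0095],-77.7)"
```

```text
t 5.28 pos [ 0.5204 -0.3124  0.0106] heading -78.0 w 0.0341 F [-0.6 -0.   0.2] q [ 0.31  0.94  0.28  1.76 -0.47  0.51 -0.47]
shift/.2 [-0.0054  0.0053  0.0033] turn/pi [ 0.     -0.0017 -0.    ]
```

View pics/w8.png

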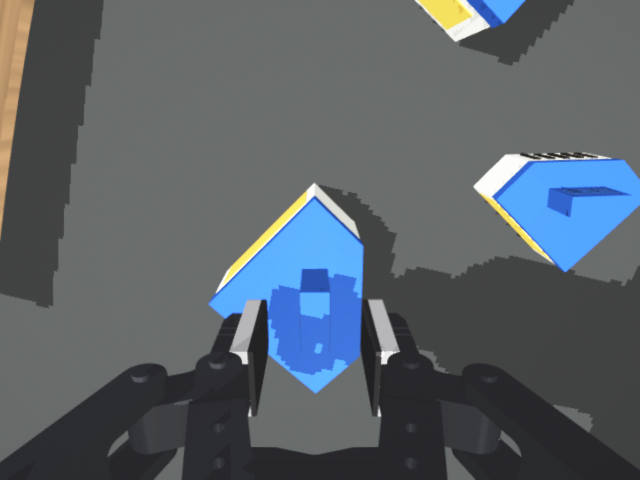

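View pics/s8.png

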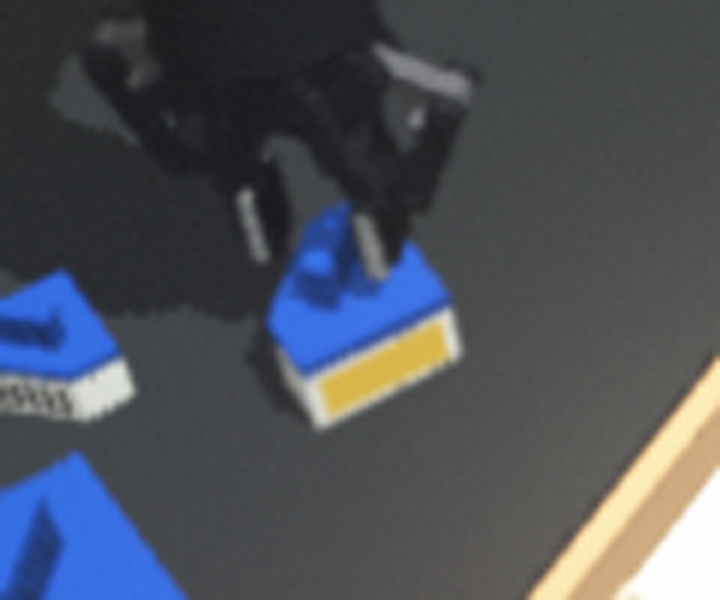

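Tips are now beside the tab, a few mm above the cell's top, and the force is about zero. I'll go 3 mm lower, then close.

Request:
servo_tool --plan '[0, 0.015, 0, 0, 0, 0, -0.2, 0, 0.015, 0, 0, 0, 0, -0.6, 0, 0.015, 0, 0, 0, 0, -1, 0, 0.015, 0, 0, 0, 0, -1, 0, 0.015, 0, 0, 0, 0, -1, 0, 0.015, 0, 0, 0, 0, -1, 0, 0.015, 0, 0, 0, 0, -1]'

```text
clock: 5.87
eef_pos: [0.5205, -0.3124, 0.0077]
orientation: [-0.074, 0.074, -0.703, 0.703]
force: [0.1, 0.3, 2.0]
gripper_width: 0.0081
```

```bash
python3 -c "
from station import robot
from h import *
im=robot.get_image('wrist')[:,:,::-1];
cv2.imwrite('pics/w9.png',im)
to(robot,[.5216,-0.3128,.0895],-77.7)"
```

```text
t 5.92 pos [ 0.5204 -0.3124  0.0077] heading -78.0 w 0.0078 F [-0.6 -0.5  2. ] q [ 0.31  0.95  0.27  1.76 -0.47  0.5  -0.47]
shift/.2 [-0.0053 -0.4092  0.0032] turn/pi [-0.     -0.0017 -0.    ]
```

View pics/w9.png

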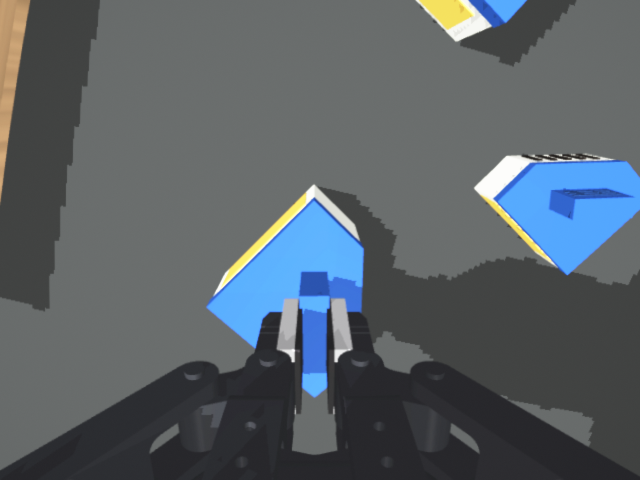

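It's gripped: opening 8 mm under a full-shut command, with the pads on the tab. I'll lift gently and check.

Request:
servo_tool --plan '[0, -0.05, 0, 0, 0, 0, -1, 0, -0.15, 0, 0, 0, 0, -1, 0, -0.3, 0, 0, 0, 0, -1, 0, -0.45, 0, 0, 0, 0, -1, 0, -0.5, 0, 0, 0, 0, -1, 0, -0.5, 0, 0, 0, 0, -1, 0, -0.5, 0, 0, 0, 0, -1]'

```text
clock: 6.5
eef_pos: [0.5205, -0.312, 0.1077]
orientation: [0.074, -0.074, 0.703, -0.703]
force: [-0.0, 0.6, -1.2]
gripper_width: 0.0083
```

```bash
python3 -c "
from station import robot
from h import *
im=robot.get_image('wrist')[:,:,::-1];
cv2.imwrite('pics/w10.png',im)
im=robot.get_image('scene')[:,:,::-1]; cv2.imwrite('pics/s10.png',cv2.resize(im[100:300,130:370],None,fx=3,fy=3,interpolation=cv2.INTER_CUBIC))
to(robot,[.5216,-0.3128,.0895],-77.7)"
```

```text
t 6.6 pos [ 0.5194 -0.3113  0.1061] heading -77.99 w 0.0083 F [0.3 0.1 0.6] q [ 0.26  0.81  0.36  1.72 -0.41  0.7  -0.52]
shift/.2 [-0.0091  0.0829  0.01  ] turn/pi [ 0.0008 -0.0016  0.0006]
```

View pics/w10.png

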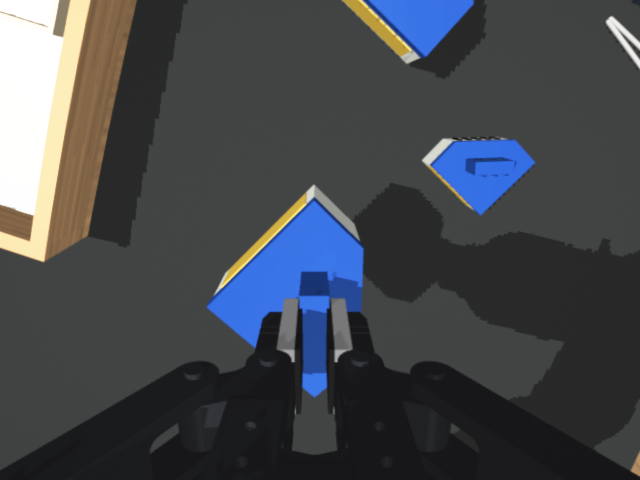

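View pics/s10.png

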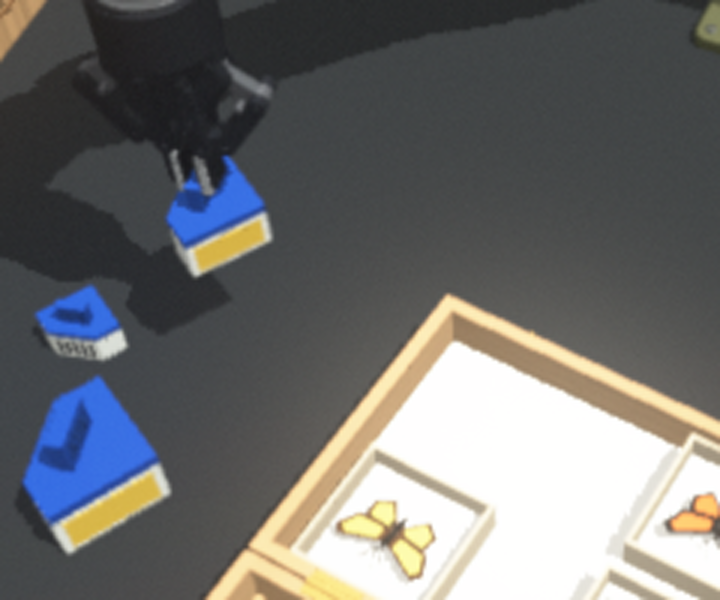

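The cell came up with the gripper and sits level, with no change in view. Now I'll measure its pose in the hand.

```bash
cat > inhand.py <<'E'
from station import robot
from h import *
def inhand(pic,zoff=0.0,save=None):
    c=robot.calibration('wrist');s=robot.observe();p=np.array(s['eef_pos']);M=R.from_quat(np.roll(s['orientation'],-1)).as_matrix()
    ztop=p[2]-.0077+.036
    im=cv2.imread(pic);hsv=cv2.cvtColor(im,cv2.COLOR_BGR2HSV)
    m=cv2.inRange(hsv,(105,120,50),(125,255,255)); m[:,:180]=0;m[:180]=0;m[:,375:]=0
    cs,_=cv2.findContours(m,cv2.RETR_EXTERNAL,cv2.CHAIN_APPROX_NONE);k=max(cs,key=cv2.contourArea).reshape(-1,2)
    # plain side edges: A (upper left: heel->top), B (lower left: heel->bottom, partly hidden by finger)
    H=np.array([208.,306]);L=[]
    for e in ([315,199],[268,352]):
        d=np.array(e)-H;l=np.linalg.norm(d);d/=l;t=(k-H)@d;r=np.abs((k-H)@[-d[1],d[0]])
        q=k[(t>.12*l)&(t<.88*l)&(r<5)]
        W=(onz(c,q,ztop)-p)@M  # tool coords
        f=cv2.fitLine(W[:,[2,0]].astype(np.float32),cv2.DIST_HUBER,0,.01,.01).ravel();L.append(f);print("edge angle (z,x)",np.degrees(np.arctan2(f[1],f[0])).round(2),len(q))
    a,b=L;t=np.linalg.solve(np.c_[a[:2],-b[:2]],b[2:]-a[2:]);h=a[2:]+t[0]*a[:2]
    print("heel tool z,x",h.round(4))
E
python3 -c "
from inhand import *
inhand('pics/w10.png')"
```

```text
edge angle (z,x) -45.46 82
edge angle (z,x) 43.88 51
heel tool z,x [-0.0429 -0.0011]
```

The cell sits almost exactly square in the hand: heel 43 mm along -z and about 0.6–0.8° off. Contact TCP is about (0.522, -0.123) at heading 37.5°. I'll swing over to a point 25 mm off the corner diagonally, staying high.

```bash
python3 -c "
from h import *
from station import robot
to(robot,[.545,-0.104,.106],37.5)"
```

```text
t 6.6 pos [ 0.5194 -0.3113  0.1061] heading -77.99 w 0.0083 F [0.3 0.1 0.6] q [ 0.26  0.81  0.36  1.72 -0.41  0.7  -0.52]
shift/.2 [-0.3407  0.0022 -0.987 ] turn/pi [ 1.100e-03 -6.416e-01 -4.000e-04]
```

Request:
servo_tool --plan '[0, 0, 0, 0, -0.03, 0, -1, 0, 0, 0, 0, -0.06, 0, -1, 0, 0, 0, 0, -0.1, 0, -1, 0, 0, 0, 0, -0.14, 0, -1, 0, 0, 0, 0, -0.18, 0, -1, 0, 0, 0, 0, -0.22, 0, -1, 0, 0, 0, 0, -0.26, 0, -1, 0, 0, 0, 0, -0.29, 0, -1, 0, 0, 0, 0, -0.31, 0, -1, 0, 0, 0, 0, -0.32, 0, -1]'

```text
clock: 7.43
eef_pos: [0.5192, -0.3116, 0.1058]
orientation: [0.404, -0.405, 0.581, -0.579]
force: [-1.1, -0.3, -0.3]
gripper_width: 0.0079
```

```bash
python3 -c "
from h import *
from station import robot
to(robot,[.545,-0.104,.106],37.5)"
```

```text
t 7.43 pos [ 0.5192 -0.3116  0.1058] heading -20.26 w 0.0079 F [-1.1 -0.3 -0.3] q [ 0.42  0.78  0.08  1.71 -0.09  0.66  0.19]
shift/.2 [-1.0186e+00  1.0000e-03 -2.3870e-01] turn/pi [ 0.0008 -0.3209 -0.0009]
```

Request:
servo_tool --plan '[-0.08, 0, -0.02, 0, -0.03, 0, -1, -0.2, 0, -0.05, 0, -0.06, 0, -1, -0.35, 0, -0.08, 0, -0.1, 0, -1, -0.5, 0, -0.12, 0, -0.14, 0, -1, -0.65, 0, -0.15, 0, -0.18, 0, -1, -0.8, 0, -0.19, 0, -0.22, 0, -1, -0.9, 0, -0.22, 0, -0.26, 0, -1, -0.97, 0, -0.24, 0, -0.29, 0, -1, -1, 0, -0.24, 0, -0.31, 0, -1, -1, 0, -0.24, 0, -0.32, 0, -1]'

```text
clock: 8.27
eef_pos: [0.545, -0.1052, 0.1067]
orientation: [0.635, -0.634, 0.313, -0.312]
force: [-0.4, -0.1, -0.4]
gripper_width: 0.0084
```

```bash
python3 -c "
from h import *
from station import robot
im=robot.get_image('wrist')[:,:,::-1];
cv2.imwrite('pics/w11.png',im)
to(robot,[.545,-0.104,.045],37.5)"
```

```text
t 8.32 pos [ 0.5447 -0.1072  0.1067] heading 37.41 w 0.008 F [ 1.  -0.5 -0.7] q [ 0.21  0.72 -0.16  1.86  0.19  0.58  0.58]
shift/.2 [-0.0112  0.3085  0.0112] turn/pi [ 0.0002 -0.0005 -0.0006]
```

View pics/w11.png

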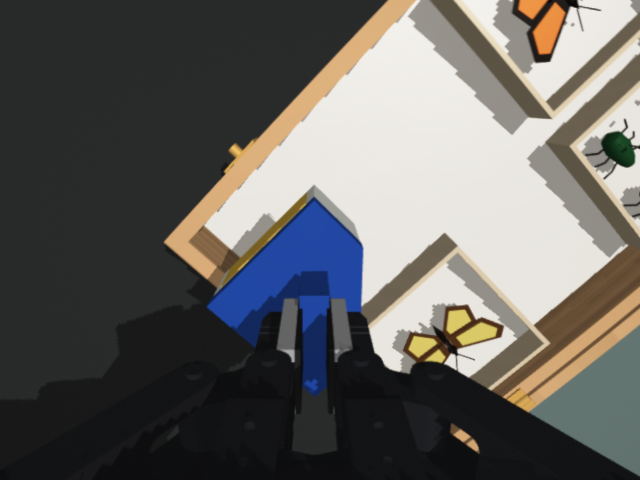

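The cell is oriented right: heel toward the near-right corner at (166,243), slanting side toward the trays. Recheck the corner from this view.

```bash
python3 -c "
from inhand import *
c=robot.calibration('wrist')
print(onz(c,[[165,243],[190,230],[241,155],[414,0],[396,0]],.054).round(4))
inhand('pics/w11.png')
im=cv2.imread('pics/w11.png');cv2.imwrite('pics/c11.png',cv2.resize(im[130:330,140:340],None,fx=3,fy=3,interpolation=cv2.INTER_CUBIC))
"
```

```text
[[ 0.4768 -0.1587  0.054 ]
 [ 0.4842 -0.1433  0.054 ]
 [ 0.4834 -0.0912  0.054 ]
 [ 0.5073  0.0235  0.054 ]
 [ 0.5003  0.0179  0.054 ]]
edge angle (z,x) -44.94 83
edge angle (z,x) 43.53 51
heel tool z,x [-0.0428 -0.0008]
```

View pics/c11.png

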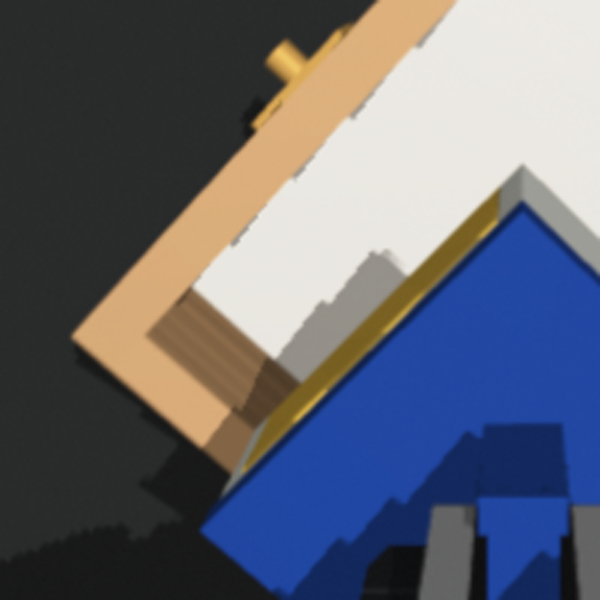

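Request:
servo_tool --plan '[-0.01, 0.1, 0.01, 0, 0, 0, -1, -0.01, 0.2, 0.01, 0, 0, 0, -1, -0.01, 0.28, 0.01, 0, 0, 0, -1, -0.01, 0.34, 0.01, 0, 0, 0, -1, -0.01, 0.38, 0.01, 0, 0, 0, -1, -0.01, 0.38, 0.01, 0, 0, 0, -1, -0.01, 0.38, 0.01, 0, 0, 0, -1]'

```text
clock: 8.9
eef_pos: [0.5451, -0.1061, 0.0313]
orientation: [-0.633, 0.633, -0.315, 0.315]
force: [0.2, -0.1, -0.8]
gripper_width: 0.0084
```

```bash
python3 -c "
from inhand import *
im=robot.get_image('wrist')[:,:,::-1];
cv2.imwrite('pics/w12.png',im)
inhand('pics/w12.png')
to(robot,[.5217,-0.1230,.0257],37.5)"
```

```text
edge angle (z,x) -44.95 83
edge angle (z,x) 43.78 49
heel tool z,x [-0.0426 -0.0011]
t 8.95 pos [ 0.5457 -0.106   0.0319] heading 37.12 w 0.0078 F [ 0.2 -0.3 -0.7] q [ 0.18  0.84 -0.12  1.9   0.22  0.41  0.55]
shift/.2 [-0.0045  0.0308 -0.1472] turn/pi [-0.     -0.0021  0.0002]
```

View pics/w12.png

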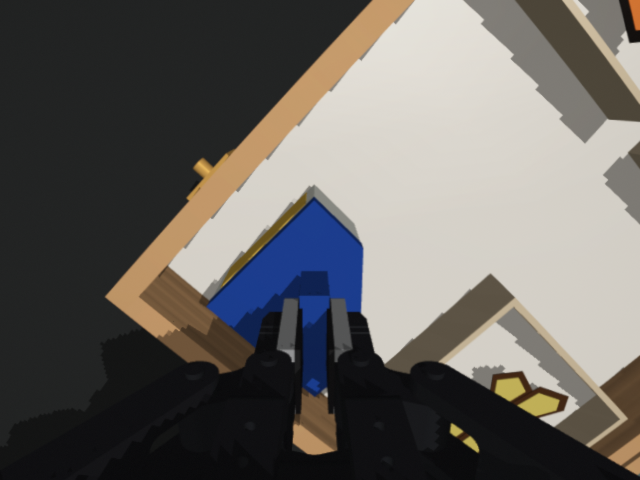

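Inside the walls with clear gaps. Now set it down to the foam, watching the vertical force.

Request:
servo_tool --plan '[0, 0.01, 0, 0, 0, 0, -1, 0, 0.018, 0, 0, -0.002, 0, -1, 0, 0.025, 0, 0, -0.002, 0, -1, 0, 0.025, 0, 0, -0.002, 0, -1]'

```text
clock: 9.28
eef_pos: [0.5455, -0.1053, 0.0266]
orientation: [0.634, -0.634, 0.312, -0.312]
force: [0.2, -0.3, -0.9]
gripper_width: 0.0083
```

```bash
python3 -c "
from inhand import *
to(robot,[.5217,-0.1230,.0257],37.5)"
```

```text
t 9.28 pos [ 0.5455 -0.1053  0.0266] heading 37.56 w 0.0083 F [ 0.2 -0.3 -0.9] q [ 0.18  0.85 -0.12  1.9   0.22  0.4   0.55]
shift/.2 [-0.0026  0.0047 -0.1483] turn/pi [-0.0001  0.0003  0.    ]
```

Still free (Fz about -0.9). 1 mm steps now.

Request:
servo_tool --plan '[0, 0.005, 0, 0, 0, 0, -1, 0, 0.005, 0, 0, 0, 0, -1, 0, 0.008, 0, 0, 0, 0, -1, 0, 0.008, 0, 0, 0, 0, -1]'

```text
clock: 9.62
eef_pos: [0.5457, -0.1053, 0.0256]
orientation: [0.634, -0.634, 0.312, -0.313]
force: [-1.4, 1.1, 5.1]
gripper_width: 0.0082
```

```bash
python3 -c "
from inhand import *
to(robot,[.5217,-0.1230,.0257],37.5)"
```

```text
t 9.62 pos [ 0.5457 -0.1053  0.0256] heading 37.56 w 0.0082 F [-1.4  1.1  5.1] q [ 0.18  0.85 -0.11  1.9   0.22  0.4   0.55]
shift/.2 [-0.0031 -0.0004 -0.1491] turn/pi [-0.0001  0.0003  0.0001]
```

Foam contact at z = 0.0256, as predicted. Slide diagonally toward the corner, slowing near contact.

Request:
servo_tool --plan '[0, -0.002, -0.03, 0, 0, 0, -1, 0, -0.002, -0.06, 0, 0, 0, -1, 0, -0.002, -0.09, 0, 0, 0, -1, 0, -0.002, -0.11, 0, 0, 0, -1, 0, -0.002, -0.125, 0, 0, 0, -1, 0, -0.002, -0.125, 0, 0, 0, -1, 0, -0.002, -0.125, 0, 0, 0, -1]'

```text
clock: 10.2
eef_pos: [0.5254, -0.1214, 0.0256]
orientation: [-0.634, 0.635, -0.313, 0.313]
force: [0.2, -0.5, 6.6]
gripper_width: 0.0081
```

```bash
python3 -c "
from inhand import *
im=robot.get_image('wrist')[:,:,::-1];
cv2.imwrite('pics/w13.png',im)
cv2.imwrite('pics/c13.png',cv2.resize(im[150:450,80:480],None,fx=2,fy=2,interpolation=cv2.INTER_CUBIC))
to(robot,[.5217,-0.1230,.0257],37.5)"
```

```text
t 10.25 pos [ 0.5254 -0.1214  0.0256] heading 37.52 w 0.008 F [-0.4 -0.6  5.8] q [ 0.21  0.84 -0.11  1.95  0.24  0.36  0.57]
shift/.2 [-0.0046 -0.0004 -0.0195] turn/pi [0.0003 0.0001 0.0001]
```

View pics/c13.png

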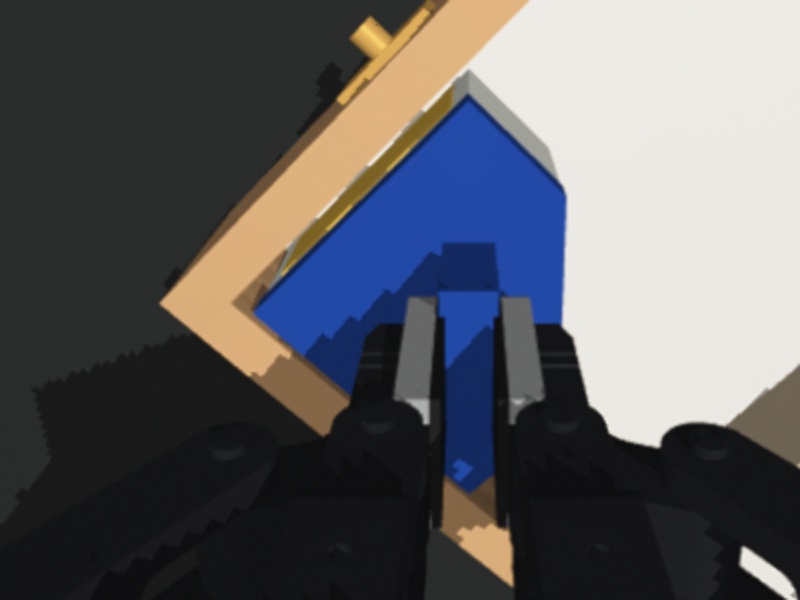

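The cell top and the rims are at the same height (0.054), so the gaps can be read directly. Both are a few mm. I'll measure the angles.

```bash
cat > gap.py <<'E'
from inhand import *
def line(W): return cv2.fitLine(W[:,:2].astype(np.float32),cv2.DIST_HUBER,0,.005,.01).ravel()
def gap(pic,rows=(160,290)):
    c=robot.calibration('wrist');im=cv2.imread(pic);hsv=cv2.cvtColor(im,cv2.COLOR_BGR2HSV).astype(int)
    blue=(hsv[...,0]>105)&(hsv[...,0]<125)&(hsv[...,1]>120)&(hsv[...,2]>50)
    tan=(hsv[...,0]>8)&(hsv[...,0]<25)&(hsv[...,1]>70)&(hsv[...,1]<140)&(hsv[...,2]>180)
    B=[];T=[]
    for v in range(rows[0],rows[1],2):
        b=np.where(blue[v,150:400])[0]; 
        t=np.where(tan[v,80:400])[0]
        if len(b)>3: B.append([150+b[0]-.5,v])
        if len(t)>3:
            # end of first contiguous tan run
            r=np.split(t,np.where(np.diff(t)>2)[0]+1); r=max(r,key=len); T.append([80+r[-1]+.5,v])
    B=np.array(B);T=np.array(T)
    i=B[:,0].argmin(); vh=B[i,1]; B=B[(B[:,1]<vh-8)&(B[:,1]>205)]; T=T[T[:,1]<vh-8]
    lb=line(onz(c,B,.054));lt=line(onz(c,T,.054))
    for n,l in (("cell",lb),("rim",lt)): print(n,np.degrees(np.arctan2(l[1],l[0])).round(2),l[2:].round(4))
    n=np.array([-lt[1],lt[0]]); print("gap near wall mm at cell edge pts",((onz(c,B[[0,-1]],.054)[:,:2]-lt[2:])@n*1000).round(2))
E
python3 -c "
from gap import *
gap('pics/w13.png')"
```

```text
cell 82.43 [ 0.4951 -0.1141]
rim 83.09 [ 0.4927 -0.101 ]
gap near wall mm at cell edge pts [-4.14 -3.77]
```

Request:
servo_tool --plan '[0, -0.002, -0.01, 0, -0.003, 0, -1, 0, -0.002, -0.018, 0, -0.003, 0, -1, 0, -0.002, -0.018, 0, -0.003, 0, -1]'

```text
clock: 10.5
eef_pos: [0.5233, -0.1222, 0.0257]
orientation: [0.636, -0.635, 0.309, -0.309]
force: [1.8, 2.5, 1.4]
gripper_width: 0.0082
```

```bash
python3 -c "
from gap import *
im=robot.get_image('wrist')[:,:,::-1];
cv2.imwrite('pics/w14.png',im)
cv2.imwrite('pics/c14.png',cv2.resize(im[170:400,120:400],None,fx=2.6,fy=2.6,interpolation=cv2.INTER_CUBIC))
gap('pics/w14.png')
to(robot,[.5217,-0.1230,.0257],37.5)"
```

```text
cell 83.25 [ 0.4939 -0.1075]
rim 83.1 [ 0.4927 -0.1011]
gap near wall mm at cell edge pts [-1.89 -1.93]
t 10.55 pos [ 0.5233 -0.1222  0.0257] heading 38.12 w 0.008 F [1.9 2.1 1.3] q [ 0.21  0.84 -0.11  1.96  0.24  0.36  0.57]
shift/.2 [-0.0018 -0.0001 -0.0087] turn/pi [-0.0003  0.0035 -0.    ]
```

View pics/c14.png

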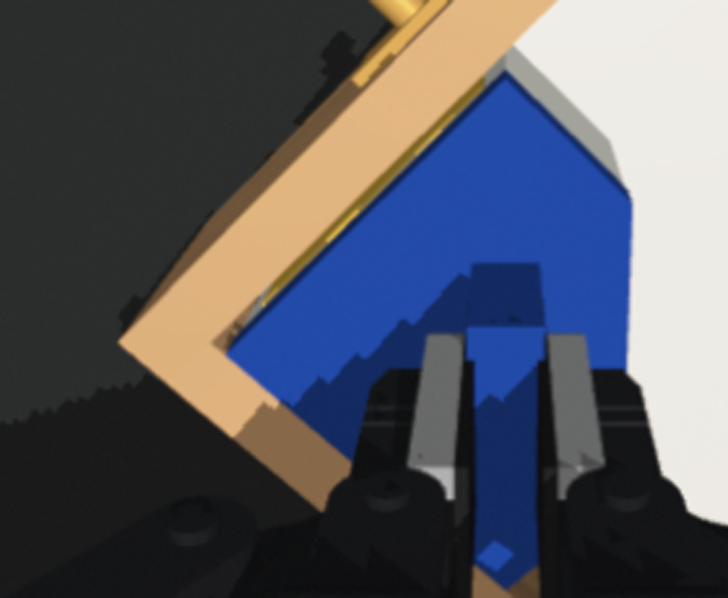

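The right wall is reached and the cell is parallel (83.25° against 83.1°). About 1.9 mm remains at the near wall, so I'll slide along the right wall.

Request:
servo_tool --plan '[-0.004, -0.001, -0.004, 0, 0, 0, -1, -0.008, -0.001, -0.008, 0, 0, 0, -1, -0.008, -0.001, -0.008, 0, 0, 0, -1]'

```text
clock: 10.8
eef_pos: [0.5205, -0.122, 0.0258]
orientation: [0.636, -0.636, 0.309, -0.309]
force: [1.2, 1.0, -2.2]
gripper_width: 0.008
```

```bash
python3 -c "
from gap import *
im=robot.get_image('wrist')[:,:,::-1];
cv2.imwrite('pics/w15.png',im)
gap('pics/w15.png')
to(robot,[.5217,-0.1230,.0257],38.05)"
```

```text
cell 83.1 [ 0.492 -0.109]
rim 82.89 [ 0.4929 -0.0981]
gap near wall mm at cell edge pts [-0.3  -0.54]
t 10.85 pos [ 0.5205 -0.122   0.0258] heading 38.11 w 0.008 F [ 1.4  2.3 -2.1] q [ 0.21  0.84 -0.11  1.96  0.24  0.35  0.57]
shift/.2 [0.0076 0.0004 0.0016] turn/pi [-0.0001  0.0003 -0.0002]
```

Gap to the near wall is 0.3–0.5 mm. Fz slipped to about -2, so I'll press back down slightly and push on the diagonal.

Request:
servo_tool --plan '[0, 0.004, 0, 0, 0, 0, -1, -0.001, 0.004, -0.005, 0, 0, 0, -1, -0.001, 0.004, -0.005, 0, 0, 0, -1, -0.001, 0.004, -0.005, 0, 0, 0, -1]'

```text
clock: 11.18
eef_pos: [0.5206, -0.122, 0.0257]
orientation: [0.637, -0.635, 0.309, -0.31]
force: [3.5, 4.6, 6.1]
gripper_width: 0.0079
```

```bash
python3 -c "
from gap import *
im=robot.get_image('wrist')[:,:,::-1];
cv2.imwrite('pics/w16.png',im)
gap('pics/w16.png')
to(robot,[.5217,-0.1230,.0257],38.05)"
```

```text
cell 83.11 [ 0.4918 -0.1104]
rim 82.91 [ 0.4907 -0.1158]
gap near wall mm at cell edge pts [-0.34 -0.58]
t 11.23 pos [ 0.5206 -0.122   0.0257] heading 38.14 w 0.0084 F [2.5 4.8 6. ] q [ 0.21  0.84 -0.11  1.96  0.24  0.35  0.57]
shift/.2 [ 0.0072 -0.0002  0.0012] turn/pi [-0.0006  0.0005  0.0001]
```

In case axes the forces are about 2.4 N (x) and 5 N (y), which wall friction alone could explain. I'll push purely along -x of the case to see whether the near wall takes it.

Request:
servo_tool --plan '[-0.004, 0, -0.004, 0, 0, 0, -1, -0.006, 0, -0.006, 0, 0, 0, -1, -0.006, 0, -0.006, 0, 0, 0, -1]'

```text
clock: 11.48
eef_pos: [0.5207, -0.1221, 0.0257]
orientation: [0.637, -0.635, 0.308, -0.311]
force: [5.0, 2.9, 2.7]
gripper_width: 0.0086
```

```bash
cat >> gap.py <<'E'
def rep():
    to(robot,[.5217,-0.1230,.0257],38.05); F=np.array(robot.observe()['force']); a=np.radians(-6.95)
    print("case Fx,Fy",np.round([F[0]*np.cos(a)+F[1]*np.sin(a),-F[0]*np.sin(a)+F[1]*np.cos(a)],1),"Fz",F[2].round(1),"M",np.round(robot.observe()['moment'],2))
E
python3 -c "
from gap import *
im=robot.get_image('wrist')[:,:,::-1];
cv2.imwrite('pics/w17.png',im)
gap('pics/w17.png')
rep()"
```

```text
cell 83.11 [ 0.492  -0.1089]
rim 82.89 [ 0.4928 -0.0987]
gap near wall mm at cell edge pts [-0.3  -0.55]
t 11.53 pos [ 0.5206 -0.122   0.0257] heading 38.14 w 0.0081 F [5.3 3.5 2.4] q [ 0.21  0.84 -0.11  1.97  0.24  0.34  0.57]
shift/.2 [ 0.0072 -0.      0.0011] turn/pi [-0.0014  0.0005  0.0008]
case Fx,Fy [4.8 4.1] Fz 2.4 M [ 0.86 -1.03 -0.1 ]
```

The position did not move and the case forces rose to 4.8 and 4.1 N, so both walls now resist. The arm is soft, about 1.5–2 N/mm. I'll press firmly along the diagonal.

Request:
servo_tool --plan '[0, 0.002, -0.01, 0, 0, 0, -1, 0, 0.003, -0.02, 0, 0, 0, -1, 0, 0.004, -0.025, 0, 0, 0, -1, 0, 0.004, -0.025, 0, 0, 0, -1, 0, 0.004, -0.025, 0, 0, 0, -1]'

```text
clock: 11.95
eef_pos: [0.5209, -0.122, 0.0257]
orientation: [0.64, -0.633, 0.305, -0.312]
force: [9.3, 10.0, 5.9]
gripper_width: 0.0081
```

```bash
python3 -c "
from gap import *
im=robot.get_image('wrist')[:,:,::-1];
cv2.imwrite('pics/w18.png',im)
gap('pics/w18.png')
rep()"
```

```text
cell 83.14 [ 0.4919 -0.1098]
rim 82.91 [ 0.4928 -0.0987]
gap near wall mm at cell edge pts [-0.52 -0.58]
t 12.0 pos [ 0.5209 -0.122   0.0257] heading 38.29 w 0.0083 F [9.1 9.7 4.5] q [ 0.22  0.84 -0.12  1.97  0.25  0.33  0.58]
shift/.2 [ 0.0065  0.0001 -0.0001] turn/pi [-0.0039  0.0013  0.0014]
case Fx,Fy [ 7.8 10.7] Fz 4.5 M [ 2.   -1.82 -0.21]
```

Both walls are loaded at 7.8 and 10.7 N. The tool has tilted about 0.7° because it pushes above the rim. I'll straighten it so the bottom is pressed in too, and balance and raise the push moderately.

Request:
servo_tool --plan '[-0.003, 0.002, -0.005, -0.003, -0.001, 0.001, -1, -0.006, 0.002, -0.012, -0.006, -0.001, 0.002, -1, -0.006, 0.002, -0.015, -0.006, -0.001, 0.002, -1, -0.006, 0.002, -0.015, -0.006, -0.001, 0.002, -1, -0.006, 0.002, -0.015, -0.006, -0.001, 0.002, -1]'

```text
clock: 12.42
eef_pos: [0.5203, -0.1222, 0.0257]
orientation: [-0.636, 0.638, -0.308, 0.307]
force: [11.7, 9.2, 5.1]
gripper_width: 0.008
```

```bash
python3 -c "
from gap import *
im=robot.get_image('wrist')[:,:,::-1];
cv2.imwrite('pics/w19.png',im)
cv2.imwrite('pics/c19.png',cv2.resize(im[170:400,120:400],None,fx=2.6,fy=2.6,interpolation=cv2.INTER_CUBIC))
gap('pics/w19.png')
rep()
im=robot.get_image('scene')[:,:,::-1]; cv2.imwrite('pics/s19.png',cv2.resize(im[130:330,190:430],None,fx=3.3,fy=3,interpolation=cv2.INTER_CUBIC))"
```

```text
cell 82.99 [ 0.4918 -0.1106]
rim 82.87 [ 0.493  -0.0975]
gap near wall mm at cell edge pts [-0.5  -0.52]
t 12.47 pos [ 0.5203 -0.1222  0.0257] heading 38.48 w 0.0081 F [11.6 10.7  5.2] q [ 0.21  0.84 -0.11  1.96  0.25  0.35  0.57]
shift/.2 [ 0.0073 -0.0001  0.0029] turn/pi [0.0008 0.0024 0.0001]
case Fx,Fy [10.2 12. ] Fz 5.2 M [ 2.28 -2.5  -0.27]
```

View pics/c19.png

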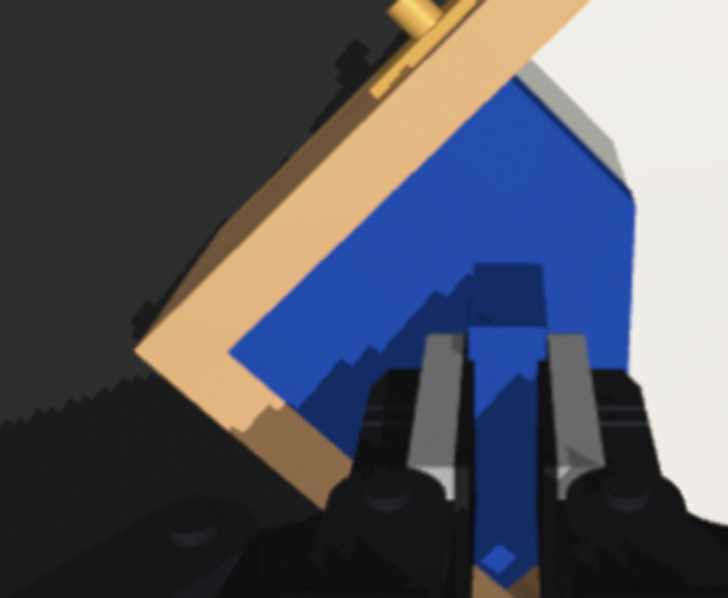

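View pics/s19.png

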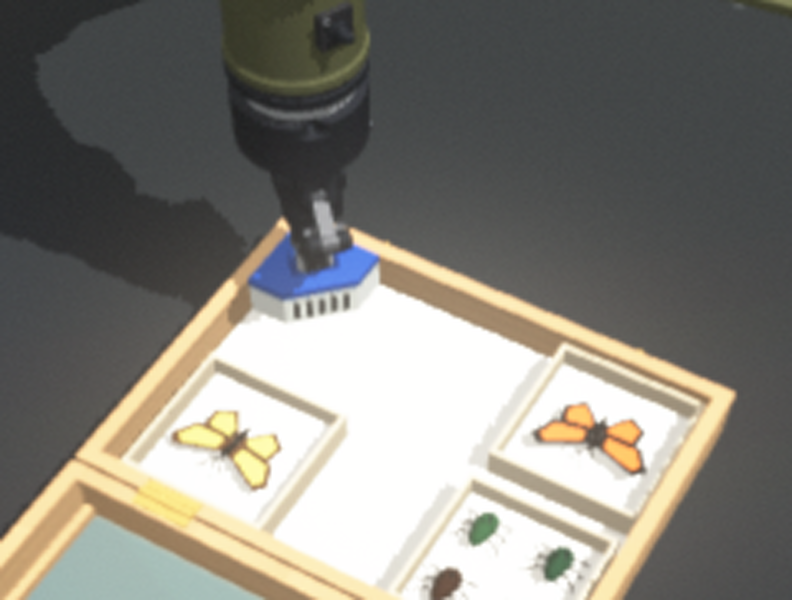

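No gap is visible at either wall. The slotted side faces the trays, and the trays are undisturbed. Case forces are 10 and 12 N with the tool upright. I'll hold a moment to confirm it is steady.

Request:
servo_tool --plan '[0, 0, 0, 0, 0, 0, -1, 0, 0, 0, 0, 0, 0, -1, 0, 0, 0, 0, 0, 0, -1, 0, 0, 0, 0, 0, 0, -1, 0, 0, 0, 0, 0, 0, -1, 0, 0, 0, 0, 0, 0, -1, 0, 0, 0, 0, 0, 0, -1, 0, 0, 0, 0, 0, 0, -1]'

```text
clock: 13.18
eef_pos: [0.5203, -0.1222, 0.0257]
orientation: [-0.636, 0.638, -0.308, 0.307]
force: [11.6, 9.9, 4.8]
gripper_width: 0.008
```

```bash
python3 -c "
from gap import *
rep()
print(robot.hand_in())"
```

```text
t 13.18 pos [ 0.5203 -0.1222  0.0257] heading 38.49 w 0.008 F [11.6  9.9  4.8] q [ 0.21  0.84 -0.11  1.96  0.25  0.35  0.57]
shift/.2 [ 0.0073 -0.      0.003 ] turn/pi [0.0008 0.0024 0.0001]
case Fx,Fy [10.3 11.2] Fz 4.8 M [ 2.3  -2.53 -0.28]
the job is handed in; nothing more can be done
None
```

The middle-sized cell is standing on the foam in the empty near-right corner, held pressed against both walls. I handed in at 13.2 s with the gripper still shut on the tab.

**Last checks:**
- **Push:** about 10 N toward the near wall and 11 N toward the right wall, with about 5 N down on the foam. Position and force stayed steady over the final 0.7 s hold.
- **Fit:** the last wrist picture shows no gap at either wall. The near-side edge is within about 0.1° of parallel. My edge fit still reads a constant 0.5 mm, which I take as measurement bias because the cell would not move further under a rising push.
- **Surroundings:** the slotted side faces the specimens and all three trays look undisturbed. I did not look at the jar again, but the arm never worked near it after passing above it at the start.

**Disagreement found:** the visible fingertips sat about 35 mm behind the reported tool point. I set the grasp height from the pictures instead, and confirmed it by closing once on air, which read under the tab's 10 mm thickness.

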